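# Load and clamp up a terminal housing in the assembly jig

## Task

Press every loose brass terminal bar flush into a recess of the black housing on the jig, any bar in any recess. Then swing the clamp arm over the housing until it clicks home in its end detent, and then tighten the wing knob on the arm by small turns until the dial's pointer stands on the set mark. Leave the red bin, the screwdriver and the bundle of rods where they are.

Things in the scene. Friction and masses are not known exactly. Their poses are not given: they have to be found in the camera images.
- bar0: Loose brass terminal bar, 44 x 20 x 20 mm, 0.13 kg, with two dark screw holes in its top and underside and a bore through its length; lies on a card sheet on the bench to the right of the jig. Origin at its centre; x along its length. It may be turned over or end for end freely. Some of the five may be absent.
- bar1: Loose brass terminal bar, 44 x 20 x 20 mm, 0.13 kg, with two dark screw holes in its top and underside and a bore through its length; lies on a card sheet on the bench to the right of the jig. Origin at its centre; x along its length. It may be turned over or end for end freely. Some of the five may be absent.
- bar2: Loose brass terminal bar, 44 x 20 x 20 mm, 0.13 kg, with two dark screw holes in its top and underside and a bore through its length; lies on a card sheet on the bench to the right of the jig. Origin at its centre; x along its length. It may be turned over or end for end freely. Some of the five may be absent.
- bar3: Loose brass terminal bar, 44 x 20 x 20 mm, 0.13 kg, with two dark screw holes in its top and underside and a bore through its length; lies on a card sheet on the bench to the right of the jig. Origin at its centre; x along its length. It may be turned over or end for end freely. Some of the five may be absent.
- bar4: Loose brass terminal bar, 44 x 20 x 20 mm, 0.13 kg, with two dark screw holes in its top and underside and a bore through its length; lies on a card sheet on the bench to the right of the jig. Origin at its centre; x along its length. It may be turned over or end for end freely. Some of the five may be absent.
- recess0 (a point): Centre of the mouth of recess 0 of the black plastic housing (148 x 74 mm, 24 mm tall, top 36 mm above the bench). The five recesses stand side by side 28 mm apart; each is 46.5 x 22.5 mm and 20 mm deep, with its edges chamfered 1.5 mm, so a bar lies flush with the top with its centre 10 mm below this point. x along the recess's length, y along the row towards the swing post, z up.
- recess1 (a point): Centre of the mouth of recess 1 of the black plastic housing (148 x 74 mm, 24 mm tall, top 36 mm above the bench). The five recesses stand side by side 28 mm apart; each is 46.5 x 22.5 mm and 20 mm deep, with its edges chamfered 1.5 mm, so a bar lies flush with the top with its centre 10 mm below this point. x along the recess's length, y along the row towards the swing post, z up.
- recess2 (a point): Centre of the mouth of recess 2 of the black plastic housing (148 x 74 mm, 24 mm tall, top 36 mm above the bench). The five recesses stand side by side 28 mm apart; each is 46.5 x 22.5 mm and 20 mm deep, with its edges chamfered 1.5 mm, so a bar lies flush with the top with its centre 10 mm below this point. x along the recess's length, y along the row towards the swing post, z up.
- recess3 (a point): Centre of the mouth of recess 3 of the black plastic housing (148 x 74 mm, 24 mm tall, top 36 mm above the bench). The five recesses stand side by side 28 mm apart; each is 46.5 x 22.5 mm and 20 mm deep, with its edges chamfered 1.5 mm, so a bar lies flush with the top with its centre 10 mm below this point. x along the recess's length, y along the row towards the swing post, z up.
- recess4 (a point): Centre of the mouth of recess 4 of the black plastic housing (148 x 74 mm, 24 mm tall, top 36 mm above the bench). The five recesses stand side by side 28 mm apart; each is 46.5 x 22.5 mm and 20 mm deep, with its edges chamfered 1.5 mm, so a bar lies flush with the top with its centre 10 mm below this point. x along the recess's length, y along the row towards the swing post, z up.
- pivot (a point): On the vertical axis of the arm's swing post (80 mm dia., at the left end of the row, 125 mm from its middle), 61 mm above the bench. Axes as the recess points'. The aluminium arm is 32 mm wide, 54 to 68 mm above the bench; the rubber pressure pad under it passes 3 mm over the housing with the knob at 0, 1 mm lower per rad of knob.
- clamp (a joint): Swing angle of the clamp arm about the vertical post, rad: 0 parked pointing away from the robot, growing clockwise seen from above, 1.4 at its end stop over the row of recesses. It stays where it is left (drag 0.3 N at the handle); a sprung ball resists with about 2 N at the handle from 1.05 to 1.25 rad, and once past 1.3 snaps it home to 1.4 (seated: over 1.35).
- handle (a point): Upright steel handle pin at the arm's outer end, 195 mm from the post axis: 16 mm dia., 45 mm tall, its foot 68 mm and its top 113 mm above the bench. The point is on its axis 94 mm above the bench.
- knob (a joint): Angle of the black wing knob on the arm, rad, 0 to 5.6, growing clockwise seen from above (tightening). Stays where it is left; turning it takes 0.05 N m.
- knob_grip (a point): Centre of the wing knob's grip bar, on the knob's vertical axis, 125 mm from the post axis along the arm and 91 mm above the bench. The bar is 46 mm long (its x axis), 13 mm thick (its y axis, the way to grip it) and 22 mm tall, from 80 to 102 mm above the bench.
- dial (a point): Centre of the 68 mm white-faced dial on top of the arm, 32 mm from the post axis, 81 mm above the bench.
- pointer (a joint): Angle of the dial's black pointer, rad: it turns clockwise half as far as the knob (pointer = 0.5 x knob).
- pointer_tip (a point): Tip of the pointer, 26 mm from the dial's centre.
- setmark (a joint): Angle of the set mark on the dial, rad, measured as the pointer's: aligned when both are equal. It is set beforehand and differs from start to start.
- mark (a point): Inner end of the set mark, a short black tab on the dial's rim, 26 mm from the dial's centre: the pointer's tip comes to this point.
- screwbin: Red bin of small brass parts, 150 x 100 x 60 mm. Bystander.
- driver: Screwdriver, 200 mm, lying on the bench. Bystander.
- rods: Bundle of brass rods, 300 mm long, lying on the bench. Bystander.
Not all that is in view belongs to the job. Leave any purple look-alike of the bar3 alone.

How it is judged:
On the way, in this order (a step that is already met when the one before it is completed fails the run):
1. every terminal bar lies flush in a recess of the housing (((x of bar0 in the frame of recess0 between -0.003 and 0.003 m and y of bar0 in the frame of recess0 between -0.003 and 0.003 m and z of bar0 in the frame of recess0 below -0.0082 m and angle between the x axis of bar0 and the x axis of recess0, either way round below 0.12 rad) or (x of bar0 in the frame of recess1 between -0.003 and 0.003 m and y of bar0 in the frame of recess1 between -0.003 and 0.003 m and z of bar0 in the frame of recess1 below -0.0082 m and angle between the x axis of bar0 and the x axis of recess1, either way round below 0.12 rad) or (x of bar0 in the frame of recess2 between -0.003 and 0.003 m and y of bar0 in the frame of recess2 between -0.003 and 0.003 m and z of bar0 in the frame of recess2 below -0.0082 m and angle between the x axis of bar0 and the x axis of recess2, either way round below 0.12 rad) or (x of bar0 in the frame of recess3 between -0.003 and 0.003 m and y of bar0 in the frame of recess3 between -0.003 and 0.003 m and z of bar0 in the frame of recess3 below -0.0082 m and angle between the x axis of bar0 and the x axis of recess3, either way round below 0.12 rad) or (x of bar0 in the frame of recess4 between -0.003 and 0.003 m and y of bar0 in the frame of recess4 between -0.003 and 0.003 m and z of bar0 in the frame of recess4 below -0.0082 m and angle between the x axis of bar0 and the x axis of recess4, either way round below 0.12 rad)) and ((x of bar1 in the frame of recess0 between -0.003 and 0.003 m and y of bar1 in the frame of recess0 between -0.003 and 0.003 m and z of bar1 in the frame of recess0 below -0.0082 m and angle between the x axis of bar1 and the x axis of recess0, either way round below 0.12 rad) or (x of bar1 in the frame of recess1 between -0.003 and 0.003 m and y of bar1 in the frame of recess1 between -0.003 and 0.003 m and z of bar1 in the frame of recess1 below -0.0082 m and angle between the x axis of bar1 and the x axis of recess1, either way round below 0.12 rad) or (x of bar1 in the frame of recess2 between -0.003 and 0.003 m and y of bar1 in the frame of recess2 between -0.003 and 0.003 m and z of bar1 in the frame of recess2 below -0.0082 m and angle between the x axis of bar1 and the x axis of recess2, either way round below 0.12 rad) or (x of bar1 in the frame of recess3 between -0.003 and 0.003 m and y of bar1 in the frame of recess3 between -0.003 and 0.003 m and z of bar1 in the frame of recess3 below -0.0082 m and angle between the x axis of bar1 and the x axis of recess3, either way round below 0.12 rad) or (x of bar1 in the frame of recess4 between -0.003 and 0.003 m and y of bar1 in the frame of recess4 between -0.003 and 0.003 m and z of bar1 in the frame of recess4 below -0.0082 m and angle between the x axis of bar1 and the x axis of recess4, either way round below 0.12 rad)) and ((x of bar2 in the frame of recess0 between -0.003 and 0.003 m and y of bar2 in the frame of recess0 between -0.003 and 0.003 m and z of bar2 in the frame of recess0 below -0.0082 m and angle between the x axis of bar2 and the x axis of recess0, either way round below 0.12 rad) or (x of bar2 in the frame of recess1 between -0.003 and 0.003 m and y of bar2 in the frame of recess1 between -0.003 and 0.003 m and z of bar2 in the frame of recess1 below -0.0082 m and angle between the x axis of bar2 and the x axis of recess1, either way round below 0.12 rad) or (x of bar2 in the frame of recess2 between -0.003 and 0.003 m and y of bar2 in the frame of recess2 between -0.003 and 0.003 m and z of bar2 in the frame of recess2 below -0.0082 m and angle between the x axis of bar2 and the x axis of recess2, either way round below 0.12 rad) or (x of bar2 in the frame of recess3 between -0.003 and 0.003 m and y of bar2 in the frame of recess3 between -0.003 and 0.003 m and z of bar2 in the frame of recess3 below -0.0082 m and angle between the x axis of bar2 and the x axis of recess3, either way round below 0.12 rad) or (x of bar2 in the frame of recess4 between -0.003 and 0.003 m and y of bar2 in the frame of recess4 between -0.003 and 0.003 m and z of bar2 in the frame of recess4 below -0.0082 m and angle between the x axis of bar2 and the x axis of recess4, either way round below 0.12 rad)) and ((x of bar3 in the frame of recess0 between -0.003 and 0.003 m and y of bar3 in the frame of recess0 between -0.003 and 0.003 m and z of bar3 in the frame of recess0 below -0.0082 m and angle between the x axis of bar3 and the x axis of recess0, either way round below 0.12 rad) or (x of bar3 in the frame of recess1 between -0.003 and 0.003 m and y of bar3 in the frame of recess1 between -0.003 and 0.003 m and z of bar3 in the frame of recess1 below -0.0082 m and angle between the x axis of bar3 and the x axis of recess1, either way round below 0.12 rad) or (x of bar3 in the frame of recess2 between -0.003 and 0.003 m and y of bar3 in the frame of recess2 between -0.003 and 0.003 m and z of bar3 in the frame of recess2 below -0.0082 m and angle between the x axis of bar3 and the x axis of recess2, either way round below 0.12 rad) or (x of bar3 in the frame of recess3 between -0.003 and 0.003 m and y of bar3 in the frame of recess3 between -0.003 and 0.003 m and z of bar3 in the frame of recess3 below -0.0082 m and angle between the x axis of bar3 and the x axis of recess3, either way round below 0.12 rad) or (x of bar3 in the frame of recess4 between -0.003 and 0.003 m and y of bar3 in the frame of recess4 between -0.003 and 0.003 m and z of bar3 in the frame of recess4 below -0.0082 m and angle between the x axis of bar3 and the x axis of recess4, either way round below 0.12 rad)) and ((x of bar4 in the frame of recess0 between -0.003 and 0.003 m and y of bar4 in the frame of recess0 between -0.003 and 0.003 m and z of bar4 in the frame of recess0 below -0.0082 m and angle between the x axis of bar4 and the x axis of recess0, either way round below 0.12 rad) or (x of bar4 in the frame of recess1 between -0.003 and 0.003 m and y of bar4 in the frame of recess1 between -0.003 and 0.003 m and z of bar4 in the frame of recess1 below -0.0082 m and angle between the x axis of bar4 and the x axis of recess1, either way round below 0.12 rad) or (x of bar4 in the frame of recess2 between -0.003 and 0.003 m and y of bar4 in the frame of recess2 between -0.003 and 0.003 m and z of bar4 in the frame of recess2 below -0.0082 m and angle between the x axis of bar4 and the x axis of recess2, either way round below 0.12 rad) or (x of bar4 in the frame of recess3 between -0.003 and 0.003 m and y of bar4 in the frame of recess3 between -0.003 and 0.003 m and z of bar4 in the frame of recess3 below -0.0082 m and angle between the x axis of bar4 and the x axis of recess3, either way round below 0.12 rad) or (x of bar4 in the frame of recess4 between -0.003 and 0.003 m and y of bar4 in the frame of recess4 between -0.003 and 0.003 m and z of bar4 in the frame of recess4 below -0.0082 m and angle between the x axis of bar4 and the x axis of recess4, either way round below 0.12 rad))), for 0.2 s.
2. the clamp arm is seated in its end detent (value of joint clamp above 1.35 rad), for 0.2 s.
3. the pointer stands on the set mark (distance between pointer_tip and mark below 0.0022 m), for 0.2 s.
At the end, for the whole second after the job is handed in: Every bar lies in a recess, within 3 mm of its middle, along it within 0.12 rad and no more than 1.8 mm proud; the clamp arm is home (over 1.35 rad); the pointer's tip is within 2.2 mm of the mark, the knob at rest (all of step 1 and value of joint clamp above 1.35 rad and distance between pointer_tip and mark below 0.0022 m and velocity of joint knob between -0.05 and 0.05 rad/s); the robot touches nothing.
It fails at once if the red bin is moved more than 3 cm (distance of screwbin from where it was at the start of the episode above 0.03 m).
It fails at once if the screwdriver is moved more than 3 cm (distance of driver from where it was at the start of the episode above 0.03 m).
It fails at once if the bundle of rods is moved more than 3 cm (distance of rods from where it was at the start of the episode above 0.03 m).
Of bar0, bar1, bar2, bar3, bar4 only 3 to 5 are there at a start; the rules pass over those that are not, and their reading is None.
At some moment in a run one of bar0, bar1, bar2, bar3, bar4 may be knocked a few centimetres aside while the robot is not near it.
Once in a run the grip may slacken for a moment while it holds something.
It also fails if it takes over 210 s, if anything falls off the work surface, if the arm or the gripper's body presses on something with over 40 N, if the wrist force passes 120 N, or if a joint passes its speed limit or range.

## Robot

A 6-joint arm with a two-finger parallel gripper is mounted at the origin on the work surface. World frame = base frame: x ahead of the robot, y to its left, z up, the work surface at z = 0. Lengths are in m, angles in rad, forces in N, time in s.
With the tool pointing down it reaches from about 0.3 to 0.875 m from the base axis. Payload 4.2 kg.
Tool frame: the origin (TCP) lies where the fingers leave the gripper's body, on its centre line; the fingertips stand 73 mm ahead of it and the grasp point (between the pads) lies 54 mm ahead of it; z points along the fingers, y is the line along which they close (so a half turn about z gives the same grasp; the last joint's range is limited). The gripper opens to 85 mm and grips with 20 to 120 N. Pads are 22 mm wide; open, the fingers measure 114 mm over their backs; the gripper's body (76 mm by 85 mm) begins 54 mm behind the grasp point. The pads swing forward as they close: fully open they stand 13 mm farther back than shut.
Start: joints at [1.194, 0.32, 1.565, -0, 1.257, -0.02], TCP at [0.201, 0.539, 0.304] pointing down, gripper open.
Joint ranges: [-3.11, 3.11], [-0.84, 2.01], [0.21, 2.61], [-1.34, 4.49], [0.05, 2.63], [-2.56, 2.56]. Speed limits (rad/s): [2.57, 2.57, 3.14, 3.14, 3.14, 3.14].

## Interface

Orientations are given as a unit quaternion [x, y, z, w].
In Python, from bench import status, capture, get_calibration, env gives the robot as it stands.
- The arm moves only by the shell command python3 -m jog 'ROWS' [FORCE]. ROWS is JSON, a list of rows, each an object with "dp": the shift along the tool's x, y, z in mm, a list of three; "rot": the turn, a rotation vector about the tool's x, y, z in rad, a list of three; "hand": the finger opening in mm, from 0 to 85.4. In form: [{"dp": [tx, ty, tz], "rot": [wx, wy, wz], "hand": hand}, ...]. A call has exactly 5 rows; each row is the pose to reach, as a shift and turn from the pose commanded when the call began, along the tool's axes at that moment; what a row does not reach only later rows make up. A row lasts 1/12 s, in which the tool goes at most 41.7 mm and 7.16 degrees, less where a joint would pass 70% of its speed; a pose out of reach is approached as far as the arm can. A call with a gripper value outside its range is refused whole. The fingers move at their own pace and stop on an object; FORCE is the grip in N (left out, the last holds). Time passes only in rows, so rows that repeat a pose let the fingers close, or fill a call up. It gives the time, the measured TCP pose, the force, the opening and the grip force at its end, in the units of the state.
- status.observe(): the state, without advancing time (a new reading comes with each control period).
- capture(name): name is "scene" or "side" or "wrist"; returns (picture, depth): 480x640x3 uint8, red, green, blue; 480x640 float32, m along the optical axis (not along the pixel's ray), 0 where there is no reading.
- get_calibration(name): a dict with "intrinsics" (3x3 intrinsics, pixels), "R" (3x3) and "t" (3): a world point X has camera coordinates R X + t. Camera axes: x right, y down, z forward; pixel columns grow to the right and rows downward; lengths in m; the calibration is good to about 2 mm. A picture is of the moment at which its call begins: read the wrist's pose just before it. get_calibration takes no time and is no camera call; for the wrist camera it gives the pose at the moment of the call.
- env.finish_job(): hands the job in; it is judged then, once.
The state is a dict: "time_s": time; "joint_pos": joint angles; "qd": joint speeds; "joint_torque": joint torques, N m; "tool_pos": TCP position; "ee_rot": TCP orientation; "wrist_force": force on the tool from outside, world axes, zero at the start; "wrist_torque": the same for the moment, N m; "width": finger opening in m; "finger_force": force on a finger pad.
Only numpy, scipy, OpenCV 4.12 (cv2) and the standard library are available. Lean on these libraries where they do the work, as an engineer would, in place of code of your own. Each camera call takes 0.05 s, during which the arm holds its last target. There are 200 camera calls.

## Working session

There is one attempt and no reset: what is moved stays moved. The work goes in short steps, Python scripts to look and compute and a shell command to move; the robot and the scene stay as the last step left them, time stands still between calls to the robot, and variables do not carry over. Pictures are saved under pics/ and viewed, at most 14 in all, crops included, and the job is handed in when it is done.

```bash
ls; mkdir -p pics; cat > h.py <<'E'
import numpy as np, cv2
from bench import status, capture, get_calibration, env
from scipy.spatial.transform import Rotation as Ro
def snap(n,f):
    c=get_calibration(n); im,d=capture(n)
    np.savez('pics/'+f+'.npz',im=im,d=d,K=np.array(c['intrinsics']),R=np.array(c['R']),t=np.array(c['t']))
    cv2.imwrite('pics/'+f+'.png',im[:,:,::-1]); return load(f)
def load(f):
    z=np.load('pics/'+f+'.npz'); return {k:z[k] for k in z}
def onplane(s,u,v,z):
    r=s['R'].T@np.linalg.inv(s['K'])@[u,v,1.]; c=-s['R'].T@s['t']
    return c+r*(z-c[2])/r[2]
def proj(s,X):
    q=s['K']@(s['R']@np.array(X)+s['t']); return q[:2]/q[2]
def cloud(s):
    v,u=np.mgrid[0:480,0:640]; d=s['d']
    p=np.stack([u*d,v*d,d],-1)@np.linalg.inv(s['K']).T
    return (p-s['t'])@s['R']
E
python3 - <<'E'
from h import *
for n in ('scene','side','wrist'): s=snap(n,n+'0'); print(n,-s['R'].T@s['t'],s['R'][2])
print(status.observe())
E
```

```text
pics
scene [1.18941718 0.44692591 1.13911881] [-0.49702924 -0.33975385 -0.79845429]
side [ 0.30703135 -0.63480479  0.7304083 ] [ 0.23585115  0.70876519 -0.66485047]
wrist [0.12538094 0.5658352  0.3731278 ] [ 0.29626033 -0.1097481  -0.94878089]
{'time_s': 0.15, 'joint_pos': array([ 1.19399963e+00,  3.20120665e-01,  1.56540924e+00,  3.68510032e-05,
        1.25740733e+00, -2.00471963e-02]), 'qd': array([ 2.40695783e-04, -3.77108262e-03, -3.02997677e-03, -1.02583145e-04,
       -2.75248781e-05, -9.80253660e-04]), 'joint_torque': array([ 4.94835149e-04, -4.15842533e+01, -2.34346157e+01,  7.80455184e-05,
        5.90040931e-03,  1.43812616e-05]), 'tool_pos': array([0.20072417, 0.53853768, 0.3032853 ]), 'ee_rot': array([ 1.77435909e-01,  9.84132128e-01, -6.55645821e-04, -1.49704152e-04]), 'wrist_force': array([ 0.01084678, -0.38805362, -0.2261358 ]), 'wrist_torque': array([-0.00822167,  0.03436082,  0.02583408]), 'finger_force': 0.0, 'width': 0.08494605535223146}
```

View pics/scene0.png

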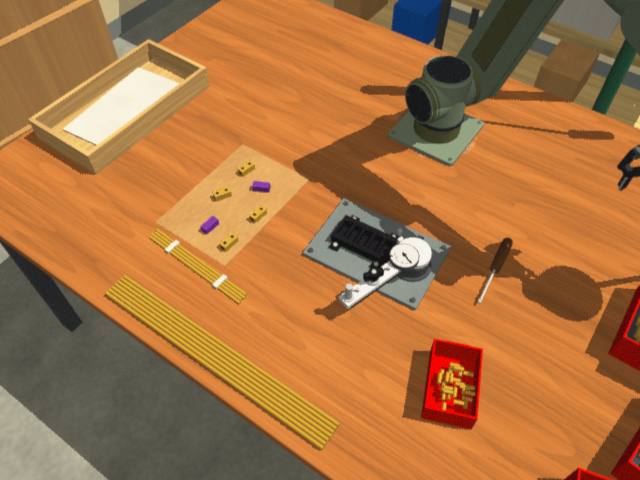

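View pics/side0.png

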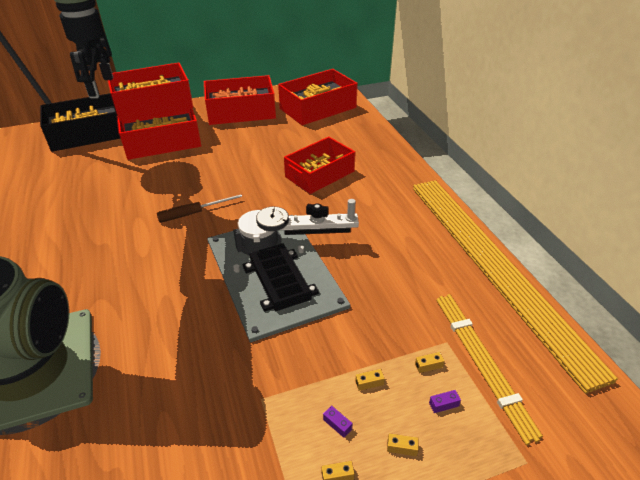

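The scene camera shows four brass bars on the card, at about (247,168), (221,194), (258,214) and (229,242). Two purple look-alikes at (261,186) and (209,225) are to be left alone. The jig is at about (375,250), with the arm parked towards (348,295).

```bash
python3 - <<'E'
from h import *
s=load('scene0')
P=cloud(s)
for u,v in [(247,168),(221,194),(258,214),(229,242)]: print('bar',onplane(s,u,v,.018),P[v,u])
for u,v in [(261,186),(209,225)]: print('purple',onplane(s,u,v,.018))
for n,u,v,z in [('row end far',338,235,.036),('row near post',394,250,.036),('dial',405,258,.081),('knob',376,270,.1),('handle',349,291,.113),('card',240,146,0),('card',307,181,0),('card',221,264,0),('driver',480,300,0),('driver',508,240,.0),('rod',155,235,0),('rod',243,298,0)]: print(n,onplane(s,u,v,z),P[v,u])
w=load('wrist0'); print(get_calibration('wrist')['R'])
E
```

```text
bar [ 0.43686282 -0.33586328  0.018     ] [ 0.43925003 -0.33338015  0.02155636]
bar [ 0.54574013 -0.33159958  0.018     ] [ 0.54626944 -0.33095938  0.01892192]
bar [ 0.5424609  -0.21237998  0.018     ] [ 0.546575   -0.20818735  0.02512938]
bar [ 0.64997894 -0.21455249  0.018     ] [ 0.6506922  -0.21367787  0.01948237]
purple [ 0.46531008 -0.26513005  0.018     ]
purple [ 0.63883654 -0.28877717  0.018     ]
row end far [ 0.49300046 -0.00461033  0.036     ] [ 0.49193201 -0.00530308  0.03430758]
row near post [0.45368782 0.12781105 0.036     ] [0.48233742 0.14023751 0.0789559 ]
dial [0.48838593 0.17221593 0.081     ] [0.48820535 0.17214517 0.08072743]
knob [0.56419722 0.14188069 0.1       ] [0.56398036 0.14177488 0.09963958]
handle [0.64846067 0.12756819 0.113     ] [0.64679306 0.1265837  0.10983677]
card [ 0.37112955 -0.41839799  0.        ] [ 0.36632859 -0.42347491 -0.00668329]
card [ 0.36948907 -0.18798101  0.        ] [ 0.37139839 -0.18650253  0.00265261]
card [ 0.7015264 -0.1981004  0.       ] [ 0.70265983 -0.19660192  0.00264633]
driver [0.43697225 0.35031611 0.        ] [0.4462868  0.35151205 0.01410119]
driver [0.2422092  0.33142529 0.        ] [0.26377185 0.33405459 0.02593138]
rod [ 0.72984156 -0.38813848  0.        ] [ 0.73452145 -0.37963496  0.01159973]
rod [ 0.74332092 -0.09508226  0.        ] [ 0.74577957 -0.092095    0.00627822]
[[ 0.34984097  0.93680842  0.00112876]
 [ 0.88870055 -0.33225628  0.31593843]
 [ 0.29634883 -0.10952507 -0.94877902]]
```

View pics/wrist0.png

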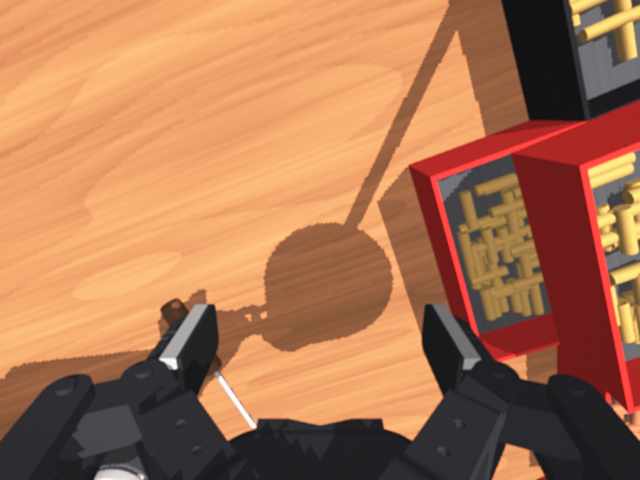

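The wrist view shows only bystanders. I'm moving over the jig to measure it.

```bash

python3 -m jog '[{"dp":[-30,-21,0],"rot":[0,0,0],"hand":60},{"dp":[-60,-42,0],"rot":[0,0,0],"hand":60},{"dp":[-90,-63,0],"rot":[0,0,0],"hand":60},{"dp":[-120,-85,0],"rot":[0,0,0],"hand":60},{"dp":[-150,-106,0],"rot":[0,0,0],"hand":60}]' 
python3 -m jog '[{"dp":[-30,-21,0],"rot":[0,0,0],"hand":60},{"dp":[-60,-42,0],"rot":[0,0,0],"hand":60},{"dp":[-90,-63,0],"rot":[0,0,0],"hand":60},{"dp":[-120,-85,0],"rot":[0,0,0],"hand":60},{"dp":[-150,-106,0],"rot":[0,0,0],"hand":60}]' 
python3 -m jog '[{"dp":[-30,-21,0],"rot":[0,0,-0.1],"hand":60},{"dp":[-60,-42,0],"rot":[0,0,-0.2],"hand":60},{"dp":[-90,-63,0],"rot":[0,0,-0.25],"hand":60},{"dp":[-138,-105,0],"rot":[0,0,-0.25],"hand":60},{"dp":[-138,-105,0],"rot":[0,0,-0.25],"hand":60}]' 
python3 - <<'E'
from h import *
s=snap('wrist','w1'); print(status.observe()['tool_pos'],status.observe()['joint_pos'])
E
```

```text
time_s: 0.57
tool_pos: [0.3047, 0.3854, 0.3037]
ee_rot: [0.177, 0.984, -0.0, -0.0]
wrist_force: [0.4, 0.6, -0.7]
width: 0.0597
finger_force: 0.0
time_s: 0.98
tool_pos: [0.4083, 0.2336, 0.3038]
ee_rot: [0.177, 0.984, -0.0, -0.0]
wrist_force: [0.2, -0.1, -0.1]
width: 0.06
finger_force: 0.0
time_s: 1.4
tool_pos: [0.502, 0.0855, 0.3036]
ee_rot: [0.054, 0.999, -0.001, 0.0]
wrist_force: [0.6, -0.2, 0.3]
width: 0.0599
finger_force: 0.0
[0.50321771 0.08372017 0.30352692] [ 0.14398897  0.21742975  1.70932689 -0.00370937  1.21368799 -1.31480553]
```

View pics/w1.png

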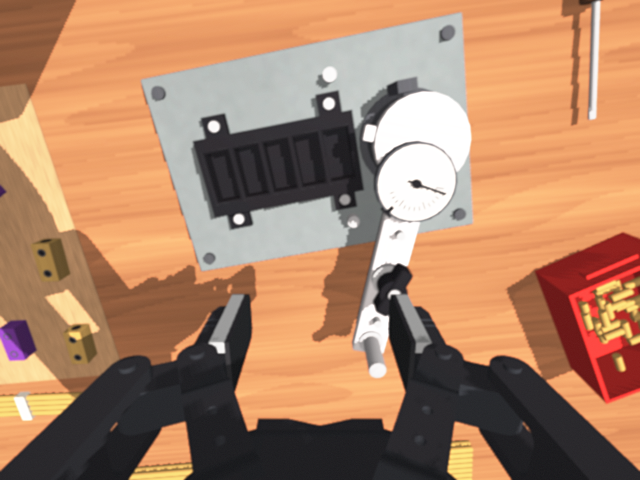

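The housing spans roughly (196,140), (350,112), (362,190), (213,217), and the arm is parked pointing down the image. The dial is at (416,183), with the knob at (393,288) and the handle top at (377,370). I'm enlarging the housing.

```bash
python3 - <<'E'
from h import *
s=load('w1'); im=s['im'][90:240,180:380,::-1]
im=cv2.convertScaleAbs(im,alpha=1.8,beta=20)
cv2.imwrite('pics/w1c.png',cv2.resize(im,None,fx=4,fy=4,interpolation=cv2.INTER_CUBIC))
E
```

```text
(no output)
```

View pics/w1c.png

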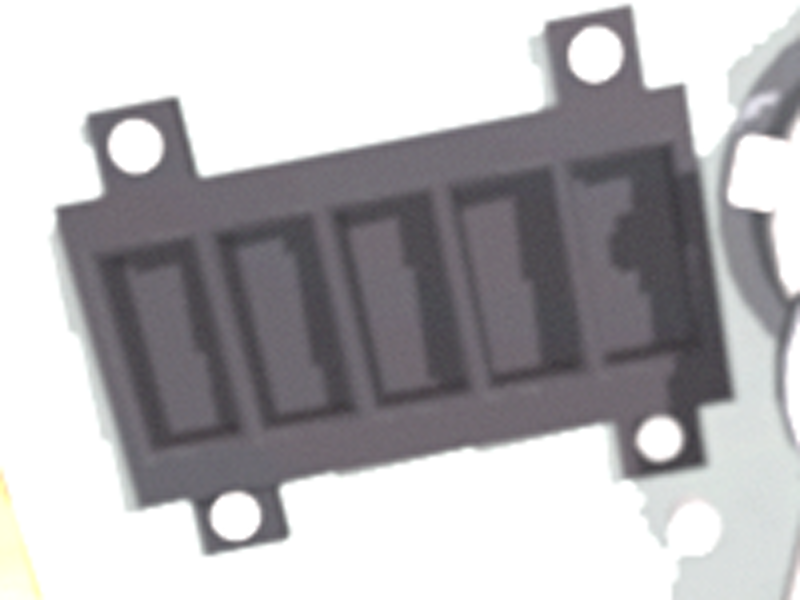

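```bash
cat >> h.py <<'E'
def fitrow(C): # C: 5 centres -> mid, row dir
    C=np.array(C)[:,:2]; k=np.arange(len(C))-2
    m=C.mean(0); d=(k[:,None]*(C-m)).sum(0)/(k**2).sum(); return m,d
E
python3 - <<'E'
from h import *
s=load('w1'); f=lambda x,y:(180+(x+.5)/4-.5,90+(y+.5)/4-.5)
C=[onplane(s,*f(*p),.036) for p in [(170,344),(288.5,321.5),(402,299.5),(519,276.5),(637,255)]]
m,d=fitrow(C); print(np.round(C,4)); print(m,d,np.linalg.norm(d),np.degrees(np.arctan2(d[1],d[0])))
u=d/np.linalg.norm(d); piv=m+.125*u; print('pivot',piv)
for n,p in [('TL',(57,210)),('TR',(683,87)),('BL',(138,510)),('BR',(733,398))]: print(n,(onplane(s,*f(*p),.036)[:2]-m)@np.array([[u[1],u[0]],[-u[0],u[1]]]))
dial=onplane(s,416,183,.081); hd=onplane(s,377,370,.113); kn=onplane(s,393,288,.102)
for n,q in (('dial',dial),('handle',hd),('knob',kn)): print(n,q,np.linalg.norm(q[:2]-piv),np.degrees(np.arctan2(*(q[:2]-piv)[::-1])))
# depth check
P=cloud(s); print(P[190,205],P[120,270],P[212,230],np.array(C[2]))
E
```

```text
[[ 0.4651 -0.0037  0.036 ]
 [ 0.4629  0.025   0.036 ]
 [ 0.4608  0.0522  0.036 ]
 [ 0.4585  0.0801  0.036 ]
 [ 0.4566  0.1078  0.036 ]]
[0.46077125 0.05227502] [-0.00212789  0.0278049 ] 0.027886200405223775 94.37627080422169
pivot [0.45123299 0.17691057]
TL [-0.03444016 -0.07331087]
TR [-0.03423944  0.07194955]
BL [ 0.03783404 -0.07481193]
BR [0.03734905 0.07260865]
dial [0.48277368 0.16685643 0.081     ] 0.03310439925332406 -17.6805846086479
handle [0.63859435 0.12064742 0.113     ] 0.19562674355081497 -16.714600659512005
knob [0.56570166 0.14012308 0.102     ] 0.12023475647729127 -17.816162435590435
[ 0.48059138 -0.03070968  0.0125627 ] [0.42044941 0.04570681 0.01184093] [ 0.50080365 -0.00299445  0.03598003] [0.46076333 0.05223366 0.036     ]
```

```bash
python3 - <<'E'
from h import *
s=load('w1'); f=lambda x,y:(180+(x+.5)/4-.5,90+(y+.5)/4-.5)
m=np.array([0.46077,0.05228]);a=np.radians(94.38);u=np.array([np.cos(a),np.sin(a)]);x=np.array([u[1],-u[0]])
for i,c in enumerate([[(97,256),(190,240),(240,430),(152,450)],[(217,233),(312,215),(357,410),(268,428)],[(330,212),(432,192),(470,388),(376,406)],[(450,188),(555,168),(582,365),(490,385)],[(570,163),(672,147),(703,347),(603,362)]]):
    print(i,[tuple(np.round([(onplane(s,*f(*p),.036)[:2]-m)@x*1e3,(onplane(s,*f(*p),.036)[:2]-m)@u*1e3-28*(i-2)],1)) for p in c])
# height-based edges of housing from depth
P=cloud(s); M=(abs(P[...,2]-.036)<.004)&(P[...,0]<.56)
q=P[M][:,:2]-m; X=q@x; Y=q@u
ok=(abs(X)<.05)&(abs(Y)<.09); X=X[ok];Y=Y[ok]
print(len(X)); 
b=abs(Y)<.055
print('x edges',[np.percentile(X[b],p) for p in (.2,1,99,99.8)]); b=abs(X)<.03; print('y',[np.percentile(Y[b],p) for p in (.2,1,99,99.8)])
# low pixels in recess: floor
F=(P[...,2]<.026)&(P[...,2]>.012); q=P[F][:,:2]-m;X=q@x;Y=q@u
for i in range(5):
    b=(abs(X)<.028)&(abs(Y-.028*(i-2))<.013); print(i,b.sum(),np.median(P[F][b][:,2]),np.percentile(X[b],[2,98]),np.percentile(Y[b],[2,98])-.028*(i-2))
E
```

```text
0 [(np.float64(-22.8), np.float64(-11.3)), (np.float64(-22.3), np.float64(10.9)), (np.float64(23.1), np.float64(10.8)), (np.float64(23.9), np.float64(-11.3))]
1 [(np.float64(-22.7), np.float64(-10.6)), (np.float64(-22.6), np.float64(11.9)), (np.float64(23.6), np.float64(11.6)), (np.float64(23.9), np.float64(-10.4))]
2 [(np.float64(-22.4), np.float64(-11.9)), (np.float64(-22.4), np.float64(12.0)), (np.float64(23.4), np.float64(11.3)), (np.float64(23.5), np.float64(-11.7))]
3 [(np.float64(-22.6), np.float64(-11.8)), (np.float64(-22.4), np.float64(12.6)), (np.float64(22.9), np.float64(10.6)), (np.float64(23.5), np.float64(-11.9))]
4 [(np.float64(-22.9), np.float64(-11.8)), (np.float64(-22.0), np.float64(11.5)), (np.float64(24.0), np.float64(11.4)), (np.float64(23.1), np.float64(-12.4))]
6865
x edges [np.float64(-0.036050618313200736), np.float64(-0.035778483929135914), np.float64(0.03745682120181631), np.float64(0.03789678422546553)]
y [np.float64(-0.07427805646371366), np.float64(-0.07358576616969605), np.float64(0.07341381443199473), np.float64(0.08572854316015643)]
0 987 0.01596094641973616 [-0.02070444  0.02409338] [-0.011769    0.00565287]
1 1033 0.016025042863108845 [-0.02072525  0.02408857] [-0.01161432  0.00718841]
2 1088 0.016048403349909396 [-0.02066874  0.02410297] [-0.01159211  0.00869772]
3 1135 0.01606325120361039 [-0.02071952  0.02406737] [-0.01150416  0.01015504]
4 1158 0.016125557340841198 [-0.02066825  0.02411069] [-0.01103505  0.01089245]
```

```bash

python3 -m jog '[{"dp":[-11,-36,0],"rot":[0,0,0],"hand":60},{"dp":[-23,-70,0],"rot":[0,0,0],"hand":60},{"dp":[-35,-105,0],"rot":[0,0,-0.06],"hand":60},{"dp":[-48,-142,0],"rot":[0,0,-0.12],"hand":60},{"dp":[-60,-178,0],"rot":[0,0,-0.185],"hand":60}]' >/dev/null
python3 -m jog '[{"dp":[-11,-36,0],"rot":[0,0,0],"hand":60},{"dp":[-20,-72,0],"rot":[0,0,0],"hand":60},{"dp":[-30,-108,0],"rot":[0,0,0],"hand":60},{"dp":[-42,-140,0],"rot":[0,0,0],"hand":60},{"dp":[-55,-172,0],"rot":[0,0,0],"hand":60}]' 
python3 -m jog '[{"dp":[0,0,0],"rot":[0,0,0],"hand":60},{"dp":[0,0,0],"rot":[0,0,0],"hand":60},{"dp":[0,0,0],"rot":[0,0,0],"hand":60},{"dp":[0,0,0],"rot":[0,0,0],"hand":60},{"dp":[0,0,0],"rot":[0,0,0],"hand":60}]'
cat >> h.py <<'E'
JM=np.array([0.4616,0.0521]); A=np.radians(94.38); JU=np.array([np.cos(A),np.sin(A)]); JX=np.array([JU[1],-JU[0]])
def bars(s):
    hsv=cv2.cvtColor(np.ascontiguousarray(s['im']),cv2.COLOR_RGB2HSV); P=cloud(s); z=P[...,2]
    M=((z>.012)&(z<.03)&(hsv[...,0]>14)&(hsv[...,0]<32)&(P[...,1]<-.12)&(P[...,0]<.71)).astype(np.uint8)
    M[280:]*=1
    n,l,st,c=cv2.connectedComponentsWithStats(M); out=[]
    for i in range(1,n):
        if st[i,4]<100: continue
        q=P[(l==i)&(z>.0175)][:,:2].astype(np.float32)
        if len(q)<60: continue
        (cx,cy),(w,h),a=cv2.minAreaRect(q)
        if w<h: w,h,a=h,w,a+90
        out.append((cx,cy,w,h,(a+90)%180-90,c[i]))
    return out
def tool():
    o=status.observe(); R=Ro.from_quat(o['ee_rot']).as_matrix(); return np.array(o['tool_pos']),R,o
def goto(x,y,z,yang=None):
    p,R,o=tool(); print('dp mm',np.round(R.T@(np.array([x,y,z])-p)*1e3,1))
    if yang is not None:
        t=np.degrees(np.arctan2(R[1,1],R[0,1])); d=(yang-t+90)%180-90; print('rotz',round(-np.radians(d),3),'(tool y now',round(t,1),'j6',round(o['joint_pos'][5],2),')')
E
python3 - <<'E'
from h import *
s=snap('wrist','w2'); 
for b in bars(s): print(np.round(b[:5],4),b[5].round())
print(tool()[0],status.observe()['ee_rot'],status.observe()['joint_pos'][5])
E
```

```text
time_s: 2.28
tool_pos: [0.6096, -0.2634, 0.3035]
ee_rot: [-0.039, 0.999, 0.0, -0.0]
wrist_force: [0.7, -0.2, 0.9]
width: 0.0601
finger_force: 0.0
time_s: 2.7
tool_pos: [0.6092, -0.2605, 0.3043]
ee_rot: [-0.04, 0.999, 0.0, 0.0]
wrist_force: [0.3, 0.1, 0.3]
width: 0.06
finger_force: 0.0
[ 4.470e-01 -3.430e-01  2.040e-02  1.890e-02  8.116e+01] [241.  12.]
[ 5.39700e-01 -3.34000e-01  4.40000e-02  2.03000e-02 -2.83524e+01] [249. 122.]
[ 0.5385 -0.2161  0.0441  0.0202 -5.159 ] [372. 130.]
[ 0.6468 -0.2186  0.044   0.0201 -4.5963] [357. 237.]
[ 0.60925452 -0.26051458  0.30437051] [-3.97889255e-02  9.99208094e-01  6.82532830e-05  1.48366875e-04] -2.0719732391341132
```

View pics/w2.png

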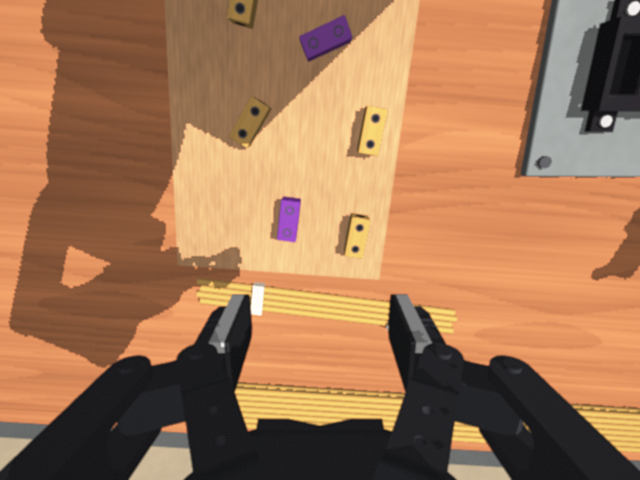

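Four brass bars are visible: (372,130), (357,237), (249,122) and one cut off at (241,12). The purple ones at (326,38) and (289,219) don't fit the description. I'm confirming this in a crop and working out the first grasp.

```bash
python3 - <<'E'
from h import *
s=load('w2'); cv2.imwrite('pics/w2c.png',cv2.resize(s['im'][0:270,200:420,::-1],None,fx=2.2,fy=2.2))
goto(.5385,-.2161,.14,84.84)
E
```

```text
dp mm [ 67.   49.9 164.4]
rotz 0.17 (tool y now 94.6 j6 -2.07 )
```

View pics/w2c.png

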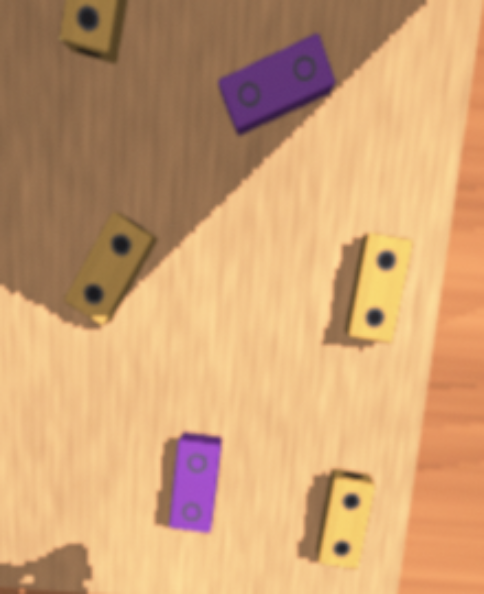

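The crop confirms four brass bars with two screw holes each; the two purple ones stay. I'm picking the bar at (372,130) first.

```bash

python3 -m jog '[{"dp":[15,11,36],"rot":[0,0,0.1],"hand":50},{"dp":[30,22,73],"rot":[0,0,0.17],"hand":50},{"dp":[45,34,110],"rot":[0,0,0.17],"hand":50},{"dp":[60,44,146],"rot":[0,0,0.17],"hand":50},{"dp":[67,50,164],"rot":[0,0,0.17],"hand":50}]' 25 >/dev/null
python3 -m jog '[{"dp":[0,0,0],"rot":[0,0,0],"hand":50},{"dp":[0,0,0],"rot":[0,0,0],"hand":50},{"dp":[0,0,15],"rot":[0,0,0],"hand":50},{"dp":[0,0,35],"rot":[0,0,0],"hand":50},{"dp":[0,0,50],"rot":[0,0,0],"hand":50}]' 25
python3 - <<'E'
from h import *
goto(.5385,-.2161,.085,84.84)
E
```

```text
time_s: 3.58
tool_pos: [0.5414, -0.2181, 0.0919]
ee_rot: [0.046, 0.999, -0.001, 0.003]
wrist_force: [-0.1, -0.1, 0.4]
width: 0.0499
finger_force: 0.0
dp mm [3.2 1.8 6.9]
rotz -0.001 (tool y now 84.8 j6 -1.88 )
```

```bash

python3 -m jog '[{"dp":[0,0,5],"rot":[0,0,0],"hand":50},{"dp":[0,0,5],"rot":[0,0,0],"hand":50},{"dp":[0,0,5],"rot":[0,0,0],"hand":50},{"dp":[0,0,5],"rot":[0,0,0],"hand":50},{"dp":[0,0,5],"rot":[0,0,0],"hand":50}]' 40
python3 -m jog '[{"dp":[0,0,0],"rot":[0,0,0],"hand":10},{"dp":[0,0,0],"rot":[0,0,0],"hand":10},{"dp":[0,0,0],"rot":[0,0,0],"hand":10},{"dp":[0,0,0],"rot":[0,0,0],"hand":10},{"dp":[0,0,0],"rot":[0,0,0],"hand":10}]' 40
python3 -m jog '[{"dp":[0,0,0],"rot":[0,0,0],"hand":10},{"dp":[0,0,-10],"rot":[0,0,0],"hand":10},{"dp":[0,0,-30],"rot":[0,0,0],"hand":10},{"dp":[0,0,-50],"rot":[0,0,0],"hand":10},{"dp":[0,0,-50],"rot":[0,0,0],"hand":10}]' 40
python3 - <<'E'
from h import *
s=snap('wrist','w3'); p=JM-2*.028*JU; print(p); goto(*p,.15,94.4)
E
```

```text
time_s: 4.0
tool_pos: [0.5397, -0.2175, 0.0863]
ee_rot: [0.046, 0.999, -0.0, 0.001]
wrist_force: [-0.2, -0.5, -0.2]
width: 0.0499
finger_force: 0.0
time_s: 4.42
tool_pos: [0.5391, -0.2173, 0.0856]
ee_rot: [0.046, 0.999, -0.0, 0.001]
wrist_force: [-0.4, -0.7, 6.7]
width: 0.0184
finger_force: 40.0
time_s: 4.83
tool_pos: [0.5405, -0.2179, 0.1384]
ee_rot: [0.046, 0.999, -0.001, 0.003]
wrist_force: [-0.2, -0.8, -1.0]
width: 0.0189
finger_force: 39.3
[ 0.46587678 -0.00373645]
dp mm [ 93.1 206.1 -14. ]
rotz -0.169 (tool y now 84.7 j6 -1.88 )
```

View pics/w3.png

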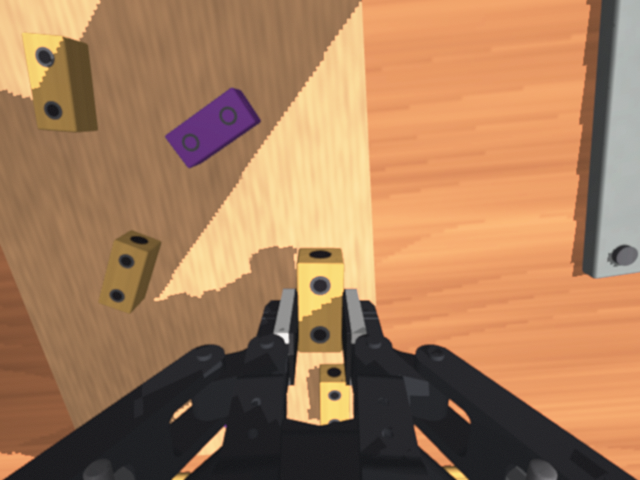

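The bar is held level between the pads at (320,300). I'm measuring it in the tool frame, along with the fourth bar at (60,82).

```bash
cat >> h.py <<'E'
def held(s):
    p,R,o=tool(); hsv=cv2.cvtColor(np.ascontiguousarray(s['im']),cv2.COLOR_RGB2HSV)
    Q=(cloud(s)-p)@R*1e3; M=(abs(Q[...,0])<40)&(abs(Q[...,1])<13)&(abs(Q[...,2]-65)<16)&(hsv[...,0]>14)&(hsv[...,0]<32)&(hsv[...,1]>90)&(s['d']>0)
    q=Q[M]; z0=np.percentile(q[:,2],5); t=q[q[:,2]<z0+4]; r=cv2.minAreaRect(t[:,:2].astype(np.float32))
    k=np.polyfit(t[:,0],t[:,2],1); return len(t),'top z',np.median(t[:,2]),'centre',r,'pitch',k[0],'x',np.percentile(t[:,0],[1,99])
E
python3 - <<'E'
from h import *
s=load('w3'); print(held(s)); 
for b in bars(s): print(np.round(b[:5],4),b[5].round())
E
```

```text
(3694, 'top z', np.float64(63.847312473715604), 'centre', ((0.20148086547851562, -0.8299493789672852), (20.559656143188477, 45.2215576171875), 89.41410064697266), 'pitch', np.float64(0.014522174325783224), 'x', array([-21.07975773,  22.19468746]))
[ 0.4343 -0.341   0.044   0.0216 -9.2788] [54. 82.]
[ 5.39400e-01 -3.34200e-01  4.50000e-02  2.05000e-02 -2.89448e+01] [125. 274.]
[ 0.6417 -0.2186  0.0363  0.02   -3.905 ] [333. 398.]
```

```bash

python3 -m jog '[{"dp":[10,20,-12],"rot":[0,0,0],"hand":10},{"dp":[22,52,-12],"rot":[0,0,-0.05],"hand":10},{"dp":[36,85,-12],"rot":[0,0,-0.1],"hand":10},{"dp":[50,118,-12],"rot":[0,0,-0.169],"hand":10},{"dp":[60,140,-12],"rot":[0,0,-0.169],"hand":10}]' 40
python3 -m jog '[{"dp":[6,17,0],"rot":[0,0,0],"hand":10},{"dp":[13,35,0],"rot":[0,0,0],"hand":10},{"dp":[21,56,0],"rot":[0,0,0],"hand":10},{"dp":[21,71,0],"rot":[0,0,0],"hand":10},{"dp":[21,71,0],"rot":[0,0,0],"hand":10}]' 40
python3 - <<'E'
from h import *
p=JM-2*.028*JU; goto(*p,.128,94.4)
E
```

```text
time_s: 5.3
tool_pos: [0.4895, -0.0699, 0.1455]
ee_rot: [-0.04, 0.999, 0.001, -0.002]
wrist_force: [-0.2, -0.5, -1.9]
width: 0.0182
finger_force: 39.4
time_s: 5.72
tool_pos: [0.4638, -0.0011, 0.1458]
ee_rot: [-0.04, 0.999, 0.0, -0.002]
wrist_force: [-0.3, -0.2, -2.0]
width: 0.0186
finger_force: 39.4
dp mm [-2.  -2.8 17.7]
rotz 0.003 (tool y now 94.6 j6 -1.68 )
```

```bash

python3 -m jog '[{"dp":[-2,-2.5,10],"rot":[0,0,0],"hand":10},{"dp":[-2,-2.5,18],"rot":[0,0,0],"hand":10},{"dp":[-2,-2.5,18],"rot":[0,0,0],"hand":10},{"dp":[-2,-2.5,18],"rot":[0,0,0],"hand":10},{"dp":[-2,-2.5,18],"rot":[0,0,0],"hand":10}]' 40
cat >> h.py <<'E'
def rec(s):
    # jig mid by recess floors & housing edges as seen by wrist, relative to nominal JM, mm
    P=cloud(s); z=P[...,2]; q=P[...,:2]-JM; X=q@JX*1e3; Y=q@JU*1e3; g=s['d']>0
    T=g&(abs(z-.036)<.005)&(abs(X)<50)&(abs(Y)<90); b=T&(abs(Y)<55)
    print('top x',np.percentile(X[b],[.3,99.7]),'z',np.median(z[b]))
    F=g&(z<.026)&(z>.010)
    for i in range(5):
        b=F&(abs(X)<28)&(abs(Y-28*(i-2))<13)
        if b.sum()>150: print(i,b.sum(),'X',np.percentile(X[b],[2,98]).round(1),'Y',(np.percentile(Y[b],[2,98])-28*(i-2)).round(1))
E
python3 - <<'E'
from h import *
p=JM-2*.028*JU; goto(*p,.128,94.4)
s=snap('wrist','w4'); print(held(s)); rec(s)
E
```

```text
time_s: 6.13
tool_pos: [0.4677, -0.0061, 0.1284]
ee_rot: [-0.038, 0.999, 0.0, -0.0]
wrist_force: [0.2, -0.4, -0.3]
width: 0.0184
finger_force: 39.4
dp mm [1.7 2.4 0.4]
rotz -0.001 (tool y now 94.4 j6 -1.68 )
(3118, 'top z', np.float64(65.83183419502333), 'centre', ((1.6669692993164062, -0.9379472732543945), (44.448368072509766, 20.59556007385254), 0.7564569115638733), 'pitch', np.float64(0.013016971131367046), 'x', array([-19.67419155,  23.53714675]))
top x [-37.30256927  36.62442682] z 0.035959840308604066
0 575 X [-16.9   9.8] Y [-11.2  10.9]
1 2791 X [-16.2  23.3] Y [-8.8 10.9]
2 2794 X [-16.5  23.5] Y [-6.  11.1]
3 2617 X [-18.4  23.5] Y [-3.2 11.3]
4 2387 X [-17.8  23.4] Y [-0.9 11.5]
```

View pics/w4.png

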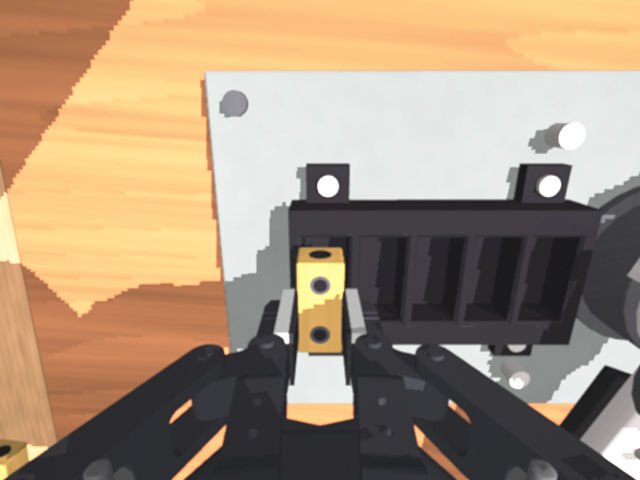

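```bash

python3 -m jog '[{"dp":[0,3,0],"rot":[0,0,0],"hand":10},{"dp":[0,3,0],"rot":[0,0,0],"hand":10},{"dp":[0,3,0],"rot":[0,0,0],"hand":10},{"dp":[0,3,0],"rot":[0,0,0],"hand":10},{"dp":[0,3,0],"rot":[0,0,0],"hand":10}]' 40 >/dev/null
python3 - <<'E'
from h import *
p=JM-2*.028*JU; goto(*p,.111,94.4)
s=snap('wrist','w5'); print(held(s)); rec(s)
E
```

```text
dp mm [ 1.7 -1.2 18.1]
rotz 0.001 (tool y now 94.4 j6 -1.68 )
(3085, 'top z', np.float64(65.51798874701579), 'centre', ((1.6131172180175781, -0.7890291213989258), (44.418312072753906, 20.632034301757812), 0.2954866886138916), 'pitch', np.float64(0.01383793349645113), 'x', array([-19.85117683,  23.35626006]))
top x [-37.32268856  36.7096234 ] z 0.035965907972722394
0 485 X [-17.  -10.7] Y [-11.6  10.8]
1 2681 X [-16.6  23.2] Y [-9.2 10.9]
2 2818 X [-16.5  23.4] Y [-6.4 11.1]
3 2600 X [-16.7  23.4] Y [-3.4 11.3]
4 2386 X [-16.9  23.5] Y [-0.6 11.5]
```

```bash

python3 -m jog '[{"dp":[0,-0.4,4],"rot":[0,0,0],"hand":10},{"dp":[0,-0.4,8],"rot":[0,0,0],"hand":10},{"dp":[0,-0.4,12],"rot":[0,0,0],"hand":10},{"dp":[0,-0.4,16],"rot":[0,0,0],"hand":10},{"dp":[0,-0.4,17],"rot":[0,0,0],"hand":10}]' 40
python3 -m jog '[{"dp":[0,0,0],"rot":[0,0,0],"hand":10},{"dp":[0,0,0],"rot":[0,0,0],"hand":10},{"dp":[0,0,0],"rot":[0,0,0],"hand":10},{"dp":[0,0,0],"rot":[0,0,0],"hand":10},{"dp":[0,0,0],"rot":[0,0,0],"hand":10}]' 40
python3 - <<'E'
from h import *
s=snap('wrist','w6'); print(held(s))
E
```

```text
time_s: 7.07
tool_pos: [0.467, -0.0028, 0.111]
ee_rot: [-0.039, 0.999, 0.0, -0.001]
wrist_force: [-0.3, 0.4, -1.3]
width: 0.0185
finger_force: 39.4
time_s: 7.48
tool_pos: [0.4676, -0.0028, 0.1121]
ee_rot: [-0.039, 0.999, 0.0, 0.0]
wrist_force: [-0.3, 0.2, -0.2]
width: 0.0184
finger_force: 39.4
(3055, 'top z', np.float64(65.56526883748683), 'centre', ((1.3279895782470703, -0.9344310760498047), (44.98856735229492, 20.597143173217773), 1.228999376296997), 'pitch', np.float64(0.015614324471845726), 'x', array([-20.05127907,  23.32173771]))
```

```bash

python3 -m jog '[{"dp":[0,0,0],"rot":[0,0,0],"hand":34},{"dp":[0,0,0],"rot":[0,0,0],"hand":34},{"dp":[0,0,0],"rot":[0,0,0],"hand":34},{"dp":[0,0,0],"rot":[0,0,0],"hand":34},{"dp":[0,0,-15],"rot":[0,0,0],"hand":34}]' 40
python3 -m jog '[{"dp":[0,0,-10],"rot":[0,0,0],"hand":0},{"dp":[0,0,-10],"rot":[0,0,0],"hand":0},{"dp":[0,0,-10],"rot":[0,0,0],"hand":0},{"dp":[0,0,-10],"rot":[0,0,0],"hand":0},{"dp":[0,0,-5],"rot":[0,0,0],"hand":0}]' 40
python3 -m jog '[{"dp":[0,0,3],"rot":[0,0,0],"hand":0},{"dp":[0,0,7],"rot":[0,0,0],"hand":0},{"dp":[0,0,11],"rot":[0,0,0],"hand":0},{"dp":[0,0,15],"rot":[0,0,0],"hand":0},{"dp":[0,0,18],"rot":[0,0,0],"hand":0}]' 40
python3 - <<'E'
from h import *
tp=tool(); print(tp[0],tp[2]['wrist_force'])
E
```

```text
time_s: 7.95
tool_pos: [0.466, -0.0028, 0.1252]
ee_rot: [-0.039, 0.999, 0.0, -0.003]
wrist_force: [-1.0, 0.5, -0.2]
width: 0.0344
finger_force: 0.0
time_s: 8.37
tool_pos: [0.4676, -0.0028, 0.1318]
ee_rot: [-0.039, 0.999, 0.0, 0.0]
wrist_force: [0.7, -0.6, 0.2]
width: -0.0001
finger_force: 0.0
time_s: 8.78
tool_pos: [0.4672, -0.0028, 0.1131]
ee_rot: [-0.039, 0.999, 0.0, -0.0]
wrist_force: [0.0, -0.1, -0.3]
width: -0.0002
finger_force: 0.0
[ 0.46721647 -0.00282331  0.11313468] [ 0.02847792 -0.05834799 -0.33156416]
```

```bash

python3 -m jog '[{"dp":[0,0,2],"rot":[0,0,0],"hand":0},{"dp":[0,0,3],"rot":[0,0,0],"hand":0},{"dp":[0,0,4],"rot":[0,0,0],"hand":0},{"dp":[0,0,4.5],"rot":[0,0,0],"hand":0},{"dp":[0,0,4.5],"rot":[0,0,0],"hand":0}]' 40
python3 -m jog '[{"dp":[0,0,-15],"rot":[0,0,0],"hand":0},{"dp":[0,0,-35],"rot":[0,0,0],"hand":30},{"dp":[0,0,-60],"rot":[0,0,0],"hand":50},{"dp":[0,0,-80],"rot":[0,0,0],"hand":50},{"dp":[0,0,-80],"rot":[0,0,0],"hand":50}]' 40
cat >> h.py <<'E'
def placed(s):
    hsv=cv2.cvtColor(np.ascontiguousarray(s['im']),cv2.COLOR_RGB2HSV); P=cloud(s); q=P[...,:2]-JM; X=q@JX*1e3; Y=q@JU*1e3
    for i in range(5):
        M=(abs(X)<32)&(abs(Y-28*(i-2))<14)&(hsv[...,0]>14)&(hsv[...,0]<32)&(hsv[...,1]>90)&(P[...,2]>.025)&(P[...,2]<.06)
        if M.sum()<150: print(i,'empty'); continue
        r=cv2.minAreaRect(np.stack([X[M],Y[M]-28*(i-2)],-1).astype(np.float32)); print(i,M.sum(),'c',np.round(r[0],1),np.round(r[1],1),round(r[2],1),'z',np.percentile(P[M][:,2]*1e3,[5,50,95]).round(1))
E
python3 - <<'E'
from h import *
s=snap('wrist','w7'); placed(s); rec(s); goto(.4343,-.341,.16,80.72); goto(.5394,-.3342,.16,61.4); goto(.6468,-.2186,.16,85.5)
E
```

```text
time_s: 9.2
tool_pos: [0.4675, -0.0028, 0.1094]
ee_rot: [-0.039, 0.999, 0.0, 0.0]
wrist_force: [0.4, 0.7, -0.0]
width: -0.0
finger_force: 0.0
time_s: 9.62
tool_pos: [0.4696, -0.0029, 0.1932]
ee_rot: [-0.039, 0.999, -0.0, 0.004]
wrist_force: [0.6, -1.1, 1.3]
width: 0.0481
finger_force: 0.0
0 1833 c [0.1 0.5] [21.8 47.9] 89.3 z [31.8 35.9 37. ]
1 empty
2 empty
3 empty
4 empty
top x [-37.10733828  36.86272361] z 0.03599771361792957
1 1869 X [-17.9  23.4] Y [-9.6 11. ]
2 1782 X [-18.   23.5] Y [-7.5 11.1]
3 1685 X [-18.1  23.4] Y [-5.3 11.3]
4 1605 X [-18.4  23.4] Y [-3.2 11.5]
dp mm [  60.4 -334.5   31.3]
rotz 0.239 (tool y now 94.4 j6 -1.68 )
dp mm [ -44.9 -335.8   31.8]
rotz 0.576 (tool y now 94.4 j6 -1.68 )
dp mm [-160.9 -228.8   32.4]
rotz 0.156 (tool y now 94.4 j6 -1.68 )
```

The first bar sits flush. Next is the bar near (0.647,-0.219).

```bash

python3 -m jog '[{"dp":[-22,-31,0],"rot":[0,0,0],"hand":50},{"dp":[-45,-64,0],"rot":[0,0,0],"hand":50},{"dp":[-68,-97,0],"rot":[0,0,0.08],"hand":50},{"dp":[-91,-130,10],"rot":[0,0,0.156],"hand":50},{"dp":[-113,-161,20],"rot":[0,0,0.156],"hand":50}]' 40 >/dev/null
python3 -m jog '[{"dp":[0,-35,0],"rot":[0,0,0],"hand":50},{"dp":[-20,-60,0],"rot":[0,0,0],"hand":50},{"dp":[-35,-75,0],"rot":[0,0,0],"hand":50},{"dp":[-35,-75,0],"rot":[0,0,0],"hand":50},{"dp":[-35,-75,0],"rot":[0,0,0],"hand":50}]' 40 
python3 - <<'E'
from h import *
s=snap('wrist','w8')
for b in bars(s): print(np.round(b[:5],4),b[5].round())
goto(.6468,-.2186,.085,85.5)
E
```

```text
time_s: 10.5
tool_pos: [0.6211, -0.2328, 0.1674]
ee_rot: [0.04, 0.999, 0.001, -0.001]
wrist_force: [0.2, 0.9, -0.3]
width: 0.05
finger_force: 0.0
[ 5.39600e-01 -3.34300e-01  4.43000e-02  2.07000e-02 -2.83054e+01] [140. 129.]
[ 0.6463 -0.2188  0.044   0.0201 -4.5078] [344. 278.]
dp mm [-25.3  15.2  82.7]
rotz -0.001 (tool y now 85.5 j6 -1.87 )
```

```bash

python3 -m jog '[{"dp":[-25,14.5,20],"rot":[0,0,0],"hand":50},{"dp":[-25,14.5,30],"rot":[0,0,0],"hand":50},{"dp":[-25,14.5,45],"rot":[0,0,0],"hand":50},{"dp":[-25,14.5,65],"rot":[0,0,0],"hand":50},{"dp":[-25,14.5,75],"rot":[0,0,0],"hand":50}]' 40 >/dev/null
python3 -m jog '[{"dp":[0,0,5],"rot":[0,0,0],"hand":50},{"dp":[0,0,7],"rot":[0,0,0],"hand":50},{"dp":[0,0,7],"rot":[0,0,0],"hand":50},{"dp":[0,0,7],"rot":[0,0,0],"hand":50},{"dp":[0,0,7],"rot":[0,0,0],"hand":50}]' 40
python3 -m jog '[{"dp":[0,0,0],"rot":[0,0,0],"hand":10},{"dp":[0,0,0],"rot":[0,0,0],"hand":10},{"dp":[0,0,0],"rot":[0,0,0],"hand":10},{"dp":[0,0,0],"rot":[0,0,0],"hand":10},{"dp":[0,0,0],"rot":[0,0,0],"hand":10}]' 60
python3 -m jog '[{"dp":[0,0,0],"rot":[0,0,0],"hand":10},{"dp":[0,0,-15],"rot":[0,0,0],"hand":10},{"dp":[0,0,-40],"rot":[0,0,0],"hand":10},{"dp":[0,0,-65],"rot":[0,0,0],"hand":10},{"dp":[0,0,-65],"rot":[0,0,0],"hand":10}]' 60
python3 - <<'E'
from h import *
s=snap('wrist','w9'); print(held(s)); p=JM-1*.028*JU; goto(*p,.15,94.4)
E
```

```text
time_s: 11.38
tool_pos: [0.648, -0.2198, 0.0886]
ee_rot: [0.039, 0.999, -0.0, 0.001]
wrist_force: [-0.8, -0.1, -0.2]
width: 0.0498
finger_force: 0.0
time_s: 11.8
tool_pos: [0.6479, -0.2198, 0.0882]
ee_rot: [0.039, 0.999, -0.0, 0.001]
wrist_force: [-1.1, -0.1, 5.5]
width: 0.0179
finger_force: 58.9
time_s: 12.22
tool_pos: [0.6498, -0.2205, 0.1571]
ee_rot: [0.039, 0.999, -0.001, 0.004]
wrist_force: [1.6, 0.1, 0.3]
width: 0.0173
finger_force: 59.0
(3441, 'top z', np.float64(65.95917322232131), 'centre', ((-0.07914161682128906, -1.356623649597168), (44.89025115966797, 20.00126838684082), 0.5720233917236328), 'pitch', np.float64(0.02560711210797941), 'x', array([-21.17532031,  22.01515404]))
dp mm [203.7 229.    3.3]
rotz -0.156 (tool y now 85.5 j6 -1.84 )
```

```bash

python3 -m jog '[{"dp":[20,22,0],"rot":[0,0,0],"hand":10},{"dp":[45,50,0],"rot":[0,0,-0.05],"hand":10},{"dp":[70,78,0],"rot":[0,0,-0.1],"hand":10},{"dp":[95,107,0],"rot":[0,0,-0.156],"hand":10},{"dp":[120,135,0],"rot":[0,0,-0.156],"hand":10}]' 60 >/dev/null
python3 -m jog '[{"dp":[34,0,0],"rot":[0,0,0],"hand":10},{"dp":[60,30,0],"rot":[0,0,0],"hand":10},{"dp":[67,60,10],"rot":[0,0,0],"hand":10},{"dp":[67,100,20],"rot":[0,0,0],"hand":10},{"dp":[67,100,20],"rot":[0,0,0],"hand":10}]' 60
python3 -m jog '[{"dp":[0,0,0],"rot":[0,0,0],"hand":10},{"dp":[0,0,0],"rot":[0,0,0],"hand":10},{"dp":[0,0,0],"rot":[0,0,0],"hand":10},{"dp":[0,0,0],"rot":[0,0,0],"hand":10},{"dp":[0,0,0],"rot":[0,0,0],"hand":10}]' 60
python3 - <<'E'
from h import *
s=snap('wrist','w10'); print(held(s)); p=JM-1*.028*JU; goto(*p,.112,94.4)
E
```

```text
time_s: 13.1
tool_pos: [0.4604, 0.0234, 0.1298]
ee_rot: [-0.041, 0.999, 0.001, -0.003]
wrist_force: [-0.8, 0.1, -1.2]
width: 0.0173
finger_force: 59.3
time_s: 13.52
tool_pos: [0.4643, 0.0179, 0.1324]
ee_rot: [-0.038, 0.999, -0.0, 0.0]
wrist_force: [0.1, -0.8, -2.1]
width: 0.0181
finger_force: 41.1
(3368, 'top z', np.float64(68.1994746787881), 'centre', ((1.6396865844726562, -0.8317975997924805), (19.9964656829834, 44.50861358642578), 89.25300598144531), 'pitch', np.float64(0.016669262279017057), 'x', array([-19.19375549,  23.38329181]))
dp mm [ 0.1  6.2 20.4]
rotz -0.001 (tool y now 94.3 j6 -1.63 )
```

```bash

python3 -m jog '[{"dp":[-1.7,7,0],"rot":[0,0,0],"hand":10},{"dp":[-1.7,7,0],"rot":[0,0,0],"hand":10},{"dp":[-1.7,7,0],"rot":[0,0,0],"hand":10},{"dp":[-1.7,7,0],"rot":[0,0,0],"hand":10},{"dp":[-1.7,7,0],"rot":[0,0,0],"hand":10}]' 60
python3 - <<'E'
from h import *
s=snap('wrist','w11'); print(held(s)); p=JM-1*.028*JU; goto(*p,.112,94.4)
E
```

```text
time_s: 13.98
tool_pos: [0.4652, 0.0261, 0.1324]
ee_rot: [-0.039, 0.999, 0.0, 0.0]
wrist_force: [-0.0, -0.2, -0.9]
width: 0.0172
finger_force: 60.7
(3358, 'top z', np.float64(68.24987097291242), 'centre', ((1.7580146789550781, -1.1846113204956055), (44.0587043762207, 20.09996795654297), 0.8170080780982971), 'pitch', np.float64(0.018196990608892905), 'x', array([-19.16995624,  23.37805963]))
dp mm [ 1.6 -1.7 20.4]
rotz 0.001 (tool y now 94.4 j6 -1.62 )
```

```bash

python3 -m jog '[{"dp":[0,-0.8,4],"rot":[0,0,0],"hand":10},{"dp":[0,-0.8,8],"rot":[0,0,0],"hand":10},{"dp":[0,-0.8,12],"rot":[0,0,0],"hand":10},{"dp":[0,-0.8,16],"rot":[0,0,0],"hand":10},{"dp":[0,-0.8,19],"rot":[0,0,0],"hand":10}]' 60
python3 -m jog '[{"dp":[0,0,0],"rot":[0,0,0],"hand":10},{"dp":[0,0,0],"rot":[0,0,0],"hand":10},{"dp":[0,0,0],"rot":[0,0,0],"hand":34},{"dp":[0,0,0],"rot":[0,0,0],"hand":34},{"dp":[0,0,0],"rot":[0,0,0],"hand":34}]' 60
python3 -m jog '[{"dp":[0,0,-15],"rot":[0,0,0],"hand":34},{"dp":[0,0,-30],"rot":[0,0,0],"hand":0},{"dp":[0,0,-30],"rot":[0,0,0],"hand":0},{"dp":[0,0,-30],"rot":[0,0,0],"hand":0},{"dp":[0,0,-20],"rot":[0,0,0],"hand":0}]' 40
python3 -m jog '[{"dp":[0,0,3],"rot":[0,0,0],"hand":0},{"dp":[0,0,7],"rot":[0,0,0],"hand":0},{"dp":[0,0,11],"rot":[0,0,0],"hand":0},{"dp":[0,0,15],"rot":[0,0,0],"hand":0},{"dp":[0,0,20],"rot":[0,0,0],"hand":0}]' 40
python3 -m jog '[{"dp":[0,0,1],"rot":[0,0,0],"hand":0},{"dp":[0,0,2],"rot":[0,0,0],"hand":0},{"dp":[0,0,3],"rot":[0,0,0],"hand":0},{"dp":[0,0,4],"rot":[0,0,0],"hand":0},{"dp":[0,0,4],"rot":[0,0,0],"hand":0}]' 40
```

```text
time_s: 14.45
tool_pos: [0.465, 0.0252, 0.1127]
ee_rot: [-0.039, 0.999, 0.0, -0.0]
wrist_force: [0.2, -0.1, -0.7]
width: 0.0169
finger_force: 60.7
time_s: 14.87
tool_pos: [0.4656, 0.0252, 0.1138]
ee_rot: [-0.039, 0.999, 0.0, 0.0]
wrist_force: [-1.4, -0.5, -0.0]
width: 0.034
finger_force: 0.0
time_s: 15.28
tool_pos: [0.4661, 0.0252, 0.1343]
ee_rot: [-0.039, 0.999, 0.0, 0.002]
wrist_force: [0.3, 0.5, 0.0]
width: -0.0002
finger_force: 0.0
time_s: 15.7
tool_pos: [0.4654, 0.0252, 0.113]
ee_rot: [-0.039, 0.999, 0.0, 0.0]
wrist_force: [0.6, -0.7, 0.6]
width: 0.0002
finger_force: 0.0
time_s: 16.12
tool_pos: [0.4653, 0.0252, 0.1094]
ee_rot: [-0.039, 0.999, 0.0, 0.0]
wrist_force: [0.0, -0.4, 0.9]
width: 0.0
finger_force: 0.0
```

```bash

python3 -m jog '[{"dp":[0,0,-15],"rot":[0,0,0],"hand":0},{"dp":[0,0,-35],"rot":[0,0,0],"hand":30},{"dp":[0,0,-60],"rot":[0,0,0],"hand":50},{"dp":[0,0,-80],"rot":[0,0,0],"hand":50},{"dp":[0,0,-80],"rot":[0,0,0],"hand":50}]' 40 >/dev/null
python3 - <<'E'
from h import *
s=snap('wrist','w12'); placed(s);  goto(.5396,-.3343,.16,61.7)
E
```

```text
0 1924 c [0.1 0. ] [23.4 47.7] 90.0 z [29.1 35.8 36.9]
1 1802 c [-0.1  0.4] [47.5 21.8] 0.1 z [32.4 35.9 37. ]
2 empty
3 empty
4 empty
dp mm [ -45.  -364.1   31.7]
rotz 0.571 (tool y now 94.4 j6 -1.62 )
```

```bash

python3 -m jog '[{"dp":[-5,-38,0],"rot":[0,0,0],"hand":50},{"dp":[-10,-76,0],"rot":[0,0,0.1],"hand":50},{"dp":[-15,-114,0],"rot":[0,0,0.2],"hand":50},{"dp":[-20,-150,0],"rot":[0,0,0.3],"hand":50},{"dp":[-24,-185,0],"rot":[0,0,0.4],"hand":50}]' 40 >/dev/null
python3 - <<'E'
from h import *
goto(.545,-.30,.175,61.7)
E
```

```text
dp mm [ -85.1 -119.9   13. ]
rotz 0.166 (tool y now 71.2 j6 -1.57 )
```

```bash

python3 -m jog '[{"dp":[-20,-30,3],"rot":[0,0,0.1],"hand":50},{"dp":[-42,-60,6],"rot":[0,0,0.166],"hand":50},{"dp":[-63,-90,10],"rot":[0,0,0.166],"hand":50},{"dp":[-80,-112,13],"rot":[0,0,0.166],"hand":50},{"dp":[-80,-112,13],"rot":[0,0,0.166],"hand":50}]' 40 >/dev/null
python3 - <<'E'
from h import *
s=snap('wrist','w13')
for b in bars(s): print(np.round(b[:5],4),b[5].round())
goto(.5396,-.3343,.086,61.7)
E
```

```text
[ 0.4342 -0.3412  0.0441  0.0209 -9.6371] [165. 124.]
[ 5.39100e-01 -3.34300e-01  4.38000e-02  2.02000e-02 -2.87559e+01] [265. 260.]
dp mm [-17.  -40.   88.2]
rotz 0.002 (tool y now 61.8 j6 -1.59 )
```

```bash

python3 -m jog '[{"dp":[-9,-20,20],"rot":[0,0,0],"hand":50},{"dp":[-17,-39,30],"rot":[0,0,0],"hand":50},{"dp":[-17,-39,45],"rot":[0,0,0],"hand":50},{"dp":[-17,-39,65],"rot":[0,0,0],"hand":50},{"dp":[-17,-39,75],"rot":[0,0,0],"hand":50}]' 40 >/dev/null
python3 -m jog '[{"dp":[0,0,2],"rot":[0,0,0],"hand":50},{"dp":[0,0,4],"rot":[0,0,0],"hand":50},{"dp":[0,0,4],"rot":[0,0,0],"hand":50},{"dp":[0,0,4],"rot":[0,0,0],"hand":50},{"dp":[0,0,4],"rot":[0,0,0],"hand":50}]' 40 >/dev/null
python3 - <<'E'
from h import *
goto(.5393,-.3343,.085,61.5)
E
```

```text
dp mm [ 0.2 -3.3 13.5]
rotz 0.009 (tool y now 62.0 j6 -1.65 )
```

```bash

python3 -m jog '[{"dp":[0.5,-2.5,5],"rot":[0,0,0.009],"hand":50},{"dp":[0.5,-2.5,10],"rot":[0,0,0.009],"hand":50},{"dp":[0.5,-2.5,13],"rot":[0,0,0.009],"hand":50},{"dp":[0.5,-2.5,13],"rot":[0,0,0.009],"hand":50},{"dp":[0.5,-2.5,13],"rot":[0,0,0.009],"hand":50}]' 60
python3 -m jog '[{"dp":[0,0,0],"rot":[0,0,0],"hand":10},{"dp":[0,0,0],"rot":[0,0,0],"hand":10},{"dp":[0,0,0],"rot":[0,0,0],"hand":10},{"dp":[0,0,0],"rot":[0,0,0],"hand":10},{"dp":[0,0,0],"rot":[0,0,0],"hand":10}]' 60
python3 -m jog '[{"dp":[0,0,0],"rot":[0,0,0],"hand":10},{"dp":[0,0,-15],"rot":[0,0,0],"hand":10},{"dp":[0,0,-40],"rot":[0,0,0],"hand":10},{"dp":[0,0,-65],"rot":[0,0,0],"hand":10},{"dp":[0,0,-65],"rot":[0,0,0],"hand":10}]' 60
python3 - <<'E'
from h import *
s=snap('wrist','w14'); print(held(s)); p=JM; goto(*p,.15,94.4)
E
```

```text
time_s: 18.72
tool_pos: [0.5387, -0.3333, 0.0839]
ee_rot: [0.246, 0.969, 0.0, -0.0]
wrist_force: [0.0, 0.0, 0.0]
width: 0.0499
finger_force: 0.0
time_s: 19.13
tool_pos: [0.5391, -0.3334, 0.0848]
ee_rot: [0.246, 0.969, -0.0, 0.0]
wrist_force: [-0.9, 0.0, 3.7]
width: 0.0178
finger_force: 60.6
time_s: 19.55
tool_pos: [0.5409, -0.3346, 0.1538]
ee_rot: [0.246, 0.969, -0.001, 0.004]
wrist_force: [1.5, -1.2, -0.8]
width: 0.0177
finger_force: 60.2
(3541, 'top z', np.float64(62.689309607975616), 'centre', ((-1.64990234375, -0.5549173355102539), (44.388771057128906, 20.005338668823242), 0.4993596076965332), 'pitch', np.float64(0.014025148206579316), 'x', array([-23.05081182,  19.89874304]))
dp mm [2.533e+02 3.019e+02 1.000e-01]
rotz -0.575 (tool y now 61.5 j6 -1.65 )
```

```bash

python3 -m jog '[{"dp":[20,22,-5],"rot":[0,0,-0.1],"hand":10},{"dp":[44,52,-5],"rot":[0,0,-0.2],"hand":10},{"dp":[68,82,-5],"rot":[0,0,-0.3],"hand":10},{"dp":[92,112,-5],"rot":[0,0,-0.4],"hand":10},{"dp":[116,142,-5],"rot":[0,0,-0.5],"hand":10}]' 60 >/dev/null
python3 -m jog '[{"dp":[0,0,0],"rot":[0,0,-0.075],"hand":10},{"dp":[0,0,0],"rot":[0,0,-0.075],"hand":10},{"dp":[0,0,0],"rot":[0,0,-0.075],"hand":10},{"dp":[0,0,0],"rot":[0,0,-0.075],"hand":10},{"dp":[0,0,0],"rot":[0,0,-0.075],"hand":10}]' 60 >/dev/null
python3 - <<'E'
from h import *
goto(*(JM-.012*JU),.134,94.4)
E
```

```text
dp mm [ 27.8 196.9  19.9]
rotz -0.002 (tool y now 94.3 j6 -1.96 )
```

```bash

python3 -m jog '[{"dp":[8,36,0],"rot":[0,0,0],"hand":10},{"dp":[16,75,0],"rot":[0,0,0],"hand":10},{"dp":[28,115,0],"rot":[0,0,0],"hand":10},{"dp":[28,153,0],"rot":[0,0,0],"hand":10},{"dp":[28,185,10],"rot":[0,0,0],"hand":10}]' 60 >/dev/null
python3 -m jog '[{"dp":[0,20,4],"rot":[0,0,0],"hand":10},{"dp":[0,24,6],"rot":[0,0,0],"hand":10},{"dp":[0,24,8],"rot":[0,0,0],"hand":10},{"dp":[0,24,8],"rot":[0,0,0],"hand":10},{"dp":[0,24,8],"rot":[0,0,0],"hand":10}]' 60 
python3 - <<'E'
from h import *
s=snap('wrist','w15'); print(held(s)); goto(*JM,.112,94.4)
E
```

```text
time_s: 21.27
tool_pos: [0.4612, 0.0518, 0.1364]
ee_rot: [-0.038, 0.999, -0.0, 0.0]
wrist_force: [0.6, -0.8, -2.3]
width: 0.0176
finger_force: 60.1
(3549, 'top z', np.float64(64.87035492232408), 'centre', ((0.0251312255859375, -0.907954216003418), (19.973058700561523, 44.02312088012695), 89.82109069824219), 'pitch', np.float64(0.015914262054742605), 'x', array([-20.82197674,  21.47793258]))
dp mm [-0.4  0.3 24.5]
rotz -0.002 (tool y now 94.3 j6 -1.56 )
```

```bash

python3 -m jog '[{"dp":[-0.6,1.2,4],"rot":[0,0,0],"hand":10},{"dp":[-0.6,1.2,8],"rot":[0,0,0],"hand":10},{"dp":[-0.6,1.2,12],"rot":[0,0,0],"hand":10},{"dp":[-0.6,1.2,16],"rot":[0,0,0],"hand":10},{"dp":[-0.6,1.2,20],"rot":[0,0,0],"hand":10}]' 60
python3 -m jog '[{"dp":[0,0,2],"rot":[0,0,0],"hand":10},{"dp":[0,0,4.5],"rot":[0,0,0],"hand":10},{"dp":[0,0,4.5],"rot":[0,0,0],"hand":10},{"dp":[0,0,4.5],"rot":[0,0,0],"hand":10},{"dp":[0,0,4.5],"rot":[0,0,0],"hand":10}]' 60
python3 -m jog '[{"dp":[0,0,0],"rot":[0,0,0],"hand":34},{"dp":[0,0,0],"rot":[0,0,0],"hand":34},{"dp":[0,0,0],"rot":[0,0,0],"hand":34},{"dp":[0,0,-15],"rot":[0,0,0],"hand":34},{"dp":[0,0,-30],"rot":[0,0,0],"hand":34}]' 60
python3 -m jog '[{"dp":[0,0,0],"rot":[0,0,0],"hand":0},{"dp":[0,0,0],"rot":[0,0,0],"hand":0},{"dp":[0,0,0],"rot":[0,0,0],"hand":0},{"dp":[0,0,10],"rot":[0,0,0],"hand":0},{"dp":[0,0,15],"rot":[0,0,0],"hand":0}]' 40 >/dev/null
python3 -m jog '[{"dp":[0,0,3],"rot":[0,0,0],"hand":0},{"dp":[0,0,7],"rot":[0,0,0],"hand":0},{"dp":[0,0,11],"rot":[0,0,0],"hand":0},{"dp":[0,0,13],"rot":[0,0,0],"hand":0},{"dp":[0,0,13],"rot":[0,0,0],"hand":0}]' 40
```

```text
time_s: 21.73
tool_pos: [0.4612, 0.0539, 0.1159]
ee_rot: [-0.039, 0.999, -0.0, -0.0]
wrist_force: [0.2, -1.4, -1.6]
width: 0.0177
finger_force: 60.2
time_s: 22.15
tool_pos: [0.4611, 0.054, 0.1118]
ee_rot: [-0.039, 0.999, -0.0, -0.0]
wrist_force: [0.4, -4.6, -3.2]
width: 0.018
finger_force: 59.9
time_s: 22.57
tool_pos: [0.4608, 0.0546, 0.1419]
ee_rot: [-0.039, 0.999, 0.0, -0.001]
wrist_force: [0.2, 1.2, -0.3]
width: 0.0338
finger_force: 0.0
time_s: 23.4
tool_pos: [0.461, 0.0542, 0.1134]
ee_rot: [-0.039, 0.999, 0.0, -0.001]
wrist_force: [-0.2, -0.0, -0.0]
width: 0.0
finger_force: 0.0
```

```bash

python3 -m jog '[{"dp":[0,0,1],"rot":[0,0,0],"hand":0},{"dp":[0,0,2],"rot":[0,0,0],"hand":0},{"dp":[0,0,3],"rot":[0,0,0],"hand":0},{"dp":[0,0,4.5],"rot":[0,0,0],"hand":0},{"dp":[0,0,4.5],"rot":[0,0,0],"hand":0}]' 40
python3 -m jog '[{"dp":[0,0,-15],"rot":[0,0,0],"hand":0},{"dp":[0,0,-35],"rot":[0,0,0],"hand":30},{"dp":[0,0,-60],"rot":[0,0,0],"hand":50},{"dp":[0,0,-80],"rot":[0,0,0],"hand":50},{"dp":[0,0,-80],"rot":[0,0,0],"hand":50}]' 40 >/dev/null
python3 - <<'E'
from h import *
s=snap('wrist','w16'); placed(s);  goto(.46,-.31,.175,80.4)
E
```

```text
time_s: 23.82
tool_pos: [0.4611, 0.0542, 0.1093]
ee_rot: [-0.039, 0.999, 0.0, -0.0]
wrist_force: [0.1, 0.3, -0.3]
width: -0.0
finger_force: 0.0
0 1924 c [-0.4 -0. ] [48.4 23.8] 0.0 z [30.8 35.7 36.9]
1 1916 c [-0.1 -0. ] [23.4 47.5] 89.8 z [29.3 35.8 36.9]
2 1831 c [-0.4  0.7] [21.8 48.1] 89.7 z [33.6 35.9 37. ]
3 empty
4 empty
dp mm [  30.5 -363.1   16. ]
rotz 0.245 (tool y now 94.4 j6 -1.56 )
```

Three bars are flush. Now the last one.

```bash

python3 -m jog '[{"dp":[3,-36,0],"rot":[0,0,0],"hand":50},{"dp":[6,-73,0],"rot":[0,0,0.06],"hand":50},{"dp":[10,-110,0],"rot":[0,0,0.12],"hand":50},{"dp":[13,-147,0],"rot":[0,0,0.18],"hand":50},{"dp":[16,-184,0],"rot":[0,0,0.245],"hand":50}]' 40 >/dev/null
python3 -m jog '[{"dp":[0,0,0],"rot":[0,0,0],"hand":50},{"dp":[-10,-37,0],"rot":[0,0,0],"hand":50},{"dp":[-18,-70,0],"rot":[0,0,0],"hand":50},{"dp":[-25,-105,5],"rot":[0,0,0],"hand":50},{"dp":[-30,-142,10],"rot":[0,0,0],"hand":50}]' 40 >/dev/null
python3 -m jog '[{"dp":[0,-20,0],"rot":[0,0,0],"hand":50},{"dp":[0,-30,0],"rot":[0,0,0],"hand":50},{"dp":[0,-30,0],"rot":[0,0,0],"hand":50},{"dp":[0,-30,0],"rot":[0,0,0],"hand":50},{"dp":[0,-30,0],"rot":[0,0,0],"hand":50}]' 40
python3 - <<'E'
from h import *
s=snap('wrist','w17')
for b in bars(s): print(np.round(b[:5],4),b[5].round()); goto(b[0],b[1],.085,b[4]+90)
E
```

```text
time_s: 25.53
tool_pos: [0.4603, -0.3034, 0.1791]
ee_rot: [0.083, 0.997, 0.001, -0.0]
wrist_force: [0.4, -0.8, 1.2]
width: 0.05
finger_force: 0.0
[ 0.4341 -0.3414  0.0443  0.0203 -9.5227] [258. 211.]
dp mm [ 19.6 -41.9  94.3]
rotz 0.0 (tool y now 80.5 j6 -2.01 )
```

```bash

python3 -m jog '[{"dp":[10,-20,20],"rot":[0,0,0],"hand":50},{"dp":[19.5,-41,30],"rot":[0,0,0],"hand":50},{"dp":[19.5,-41,45],"rot":[0,0,0],"hand":50},{"dp":[19.5,-41,65],"rot":[0,0,0],"hand":50},{"dp":[19.5,-41,80],"rot":[0,0,0],"hand":50}]' 40 >/dev/null
python3 -m jog '[{"dp":[0,0,2],"rot":[0,0,0],"hand":50},{"dp":[0,0,4],"rot":[0,0,0],"hand":50},{"dp":[0,0,4],"rot":[0,0,0],"hand":50},{"dp":[0,0,4],"rot":[0,0,0],"hand":50},{"dp":[0,0,4],"rot":[0,0,0],"hand":50}]' 40 >/dev/null
python3 - <<'E'
from h import *
goto(.4341,-.3414,.085,80.4)
E
```

```text
dp mm [ 0.9  0.7 11.4]
rotz 0.0 (tool y now 80.4 j6 -2.09 )
```

```bash

python3 -m jog '[{"dp":[0.5,0.5,5],"rot":[0,0,0],"hand":50},{"dp":[0.5,0.5,10],"rot":[0,0,0],"hand":50},{"dp":[0.5,0.5,11],"rot":[0,0,0],"hand":50},{"dp":[0.5,0.5,11],"rot":[0,0,0],"hand":50},{"dp":[0.5,0.5,11],"rot":[0,0,0],"hand":50}]' 60
python3 -m jog '[{"dp":[0,0,0],"rot":[0,0,0],"hand":10},{"dp":[0,0,0],"rot":[0,0,0],"hand":10},{"dp":[0,0,0],"rot":[0,0,0],"hand":10},{"dp":[0,0,0],"rot":[0,0,0],"hand":10},{"dp":[0,0,0],"rot":[0,0,0],"hand":10}]' 60
python3 -m jog '[{"dp":[0,0,0],"rot":[0,0,0],"hand":10},{"dp":[0,0,-15],"rot":[0,0,0],"hand":10},{"dp":[0,0,-40],"rot":[0,0,0],"hand":10},{"dp":[0,0,-70],"rot":[0,0,0],"hand":10},{"dp":[0,0,-70],"rot":[0,0,0],"hand":10}]' 60
python3 - <<'E'
from h import *
s=snap('wrist','w18'); print(held(s)); goto(*(JM+.028*JU),.15,94.4)
E
```

```text
time_s: 26.83
tool_pos: [0.4338, -0.3416, 0.0842]
ee_rot: [0.084, 0.996, 0.0, -0.0]
wrist_force: [-0.3, -0.5, -0.7]
width: 0.0499
finger_force: 0.0
time_s: 27.25
tool_pos: [0.434, -0.3418, 0.0847]
ee_rot: [0.084, 0.996, -0.0, 0.0]
wrist_force: [-0.5, 0.3, 3.1]
width: 0.0173
finger_force: 60.2
time_s: 27.67
tool_pos: [0.4359, -0.3432, 0.159]
ee_rot: [0.084, 0.996, -0.003, 0.004]
wrist_force: [0.8, -0.8, -0.4]
width: 0.0177
finger_force: 59.7
(3565, 'top z', np.float64(62.66293348838341), 'centre', ((-0.94354248046875, -1.464980125427246), (44.39875793457031, 19.96855354309082), 0.2188519984483719), 'pitch', np.float64(0.015532507470403713), 'x', array([-22.18092858,  20.7096071 ]))
dp mm [ 46.6 420.7   5.3]
rotz -0.245 (tool y now 80.4 j6 -2.09 )
```

```bash

python3 -m jog '[{"dp":[3,30,0],"rot":[0,0,0],"hand":10},{"dp":[7,68,0],"rot":[0,0,-0.06],"hand":10},{"dp":[11,106,0],"rot":[0,0,-0.12],"hand":10},{"dp":[15,143,0],"rot":[0,0,-0.18],"hand":10},{"dp":[20,180,0],"rot":[0,0,-0.245],"hand":10}]' 60 >/dev/null
python3 -m jog '[{"dp":[0,0,0],"rot":[0,0,0],"hand":10},{"dp":[0,0,0],"rot":[0,0,0],"hand":10},{"dp":[0,0,0],"rot":[0,0,0],"hand":10},{"dp":[0,0,0],"rot":[0,0,0],"hand":10},{"dp":[0,0,0],"rot":[0,0,0],"hand":10}]' 60 >/dev/null
python3 - <<'E'
from h import *
goto(*(JM+.028*JU),.136,94.4)
E
```

```text
dp mm [-33.5 240.   18. ]
rotz -0.001 (tool y now 94.3 j6 -2.02 )
```

```bash

python3 -m jog '[{"dp":[-6,36,0],"rot":[0,0,0],"hand":10},{"dp":[-12,74,0],"rot":[0,0,0],"hand":10},{"dp":[-18,112,0],"rot":[0,0,0],"hand":10},{"dp":[-24,150,0],"rot":[0,0,0],"hand":10},{"dp":[-30,188,5],"rot":[0,0,0],"hand":10}]' 60 >/dev/null
python3 -m jog '[{"dp":[-3,30,5],"rot":[0,0,0],"hand":10},{"dp":[-3.5,52,9],"rot":[0,0,0],"hand":10},{"dp":[-3.5,52,13],"rot":[0,0,0],"hand":10},{"dp":[-3.5,52,13],"rot":[0,0,0],"hand":10},{"dp":[-3.5,52,13],"rot":[0,0,0],"hand":10}]' 60 
python3 - <<'E'
from h import *
s=snap('wrist','w19'); print(held(s)); goto(*(JM+.028*JU),.112,94.4)
E
```

```text
time_s: 29.38
tool_pos: [0.4592, 0.0801, 0.1361]
ee_rot: [-0.038, 0.999, -0.0, -0.0]
wrist_force: [0.9, 0.3, -0.3]
width: 0.0173
finger_force: 59.8
(3572, 'top z', np.float64(64.9496797928258), 'centre', ((0.7425689697265625, -0.8420553207397461), (43.83729934692383, 19.917329788208008), 0.4459129273891449), 'pitch', np.float64(0.017167697330896077), 'x', array([-20.01847152,  22.23734172]))
dp mm [-0.2  0.1 24.3]
rotz -0.001 (tool y now 94.3 j6 -1.5 )
```

```bash

python3 -m jog '[{"dp":[-1,0,4],"rot":[0,0,0],"hand":10},{"dp":[-1,0,8],"rot":[0,0,0],"hand":10},{"dp":[-1,0,12],"rot":[0,0,0],"hand":10},{"dp":[-1,0,16],"rot":[0,0,0],"hand":10},{"dp":[-1,0,20],"rot":[0,0,0],"hand":10}]' 60
python3 -m jog '[{"dp":[0,0,2],"rot":[0,0,0],"hand":10},{"dp":[0,0,4.5],"rot":[0,0,0],"hand":10},{"dp":[0,0,4.5],"rot":[0,0,0],"hand":10},{"dp":[0,0,4.5],"rot":[0,0,0],"hand":10},{"dp":[0,0,4.5],"rot":[0,0,0],"hand":10}]' 60
python3 -m jog '[{"dp":[0,0,0],"rot":[0,0,0],"hand":34},{"dp":[0,0,0],"rot":[0,0,0],"hand":34},{"dp":[0,0,0],"rot":[0,0,0],"hand":34},{"dp":[0,0,-15],"rot":[0,0,0],"hand":34},{"dp":[0,0,-30],"rot":[0,0,0],"hand":34}]' 60
python3 -m jog '[{"dp":[0,0,0],"rot":[0,0,0],"hand":0},{"dp":[0,0,0],"rot":[0,0,0],"hand":0},{"dp":[0,0,0],"rot":[0,0,0],"hand":0},{"dp":[0,0,10],"rot":[0,0,0],"hand":0},{"dp":[0,0,15],"rot":[0,0,0],"hand":0}]' 40 >/dev/null
python3 -m jog '[{"dp":[0,0,3],"rot":[0,0,0],"hand":0},{"dp":[0,0,7],"rot":[0,0,0],"hand":0},{"dp":[0,0,11],"rot":[0,0,0],"hand":0},{"dp":[0,0,13],"rot":[0,0,0],"hand":0},{"dp":[0,0,13],"rot":[0,0,0],"hand":0}]' 40
```

```text
time_s: 29.85
tool_pos: [0.46, 0.0808, 0.1159]
ee_rot: [-0.038, 0.999, 0.0, -0.0]
wrist_force: [-0.2, -0.1, -1.3]
width: 0.0178
finger_force: 59.8
time_s: 30.27
tool_pos: [0.4602, 0.0812, 0.112]
ee_rot: [-0.039, 0.999, 0.0, 0.0]
wrist_force: [-0.3, 0.9, -2.0]
width: 0.0178
finger_force: 59.8
time_s: 30.68
tool_pos: [0.4596, 0.0811, 0.1418]
ee_rot: [-0.039, 0.999, -0.0, -0.001]
wrist_force: [0.5, 0.3, -0.4]
width: 0.0338
finger_force: 0.0
time_s: 31.52
tool_pos: [0.4599, 0.0811, 0.1134]
ee_rot: [-0.039, 0.999, -0.0, -0.001]
wrist_force: [-0.1, 0.3, 0.7]
width: 0.0001
finger_force: 0.0
```

```bash

python3 -m jog '[{"dp":[0,0,1],"rot":[0,0,0],"hand":0},{"dp":[0,0,2],"rot":[0,0,0],"hand":0},{"dp":[0,0,3],"rot":[0,0,0],"hand":0},{"dp":[0,0,4.5],"rot":[0,0,0],"hand":0},{"dp":[0,0,4.5],"rot":[0,0,0],"hand":0}]' 40
python3 -m jog '[{"dp":[0,0,-30],"rot":[0,0,0],"hand":0},{"dp":[0,0,-70],"rot":[0,0,0],"hand":0},{"dp":[0,0,-110],"rot":[0,0,0],"hand":0},{"dp":[0,0,-150],"rot":[0,0,0],"hand":0},{"dp":[0,0,-180],"rot":[0,0,0],"hand":0}]' 40 >/dev/null
python3 -m jog '[{"dp":[0,0,0],"rot":[0,0,0],"hand":0},{"dp":[0,0,0],"rot":[0,0,0],"hand":0},{"dp":[0,0,0],"rot":[0,0,0],"hand":0},{"dp":[0,0,0],"rot":[0,0,0],"hand":0},{"dp":[0,0,0],"rot":[0,0,0],"hand":0}]' 40
python3 - <<'E'
from h import *
s=snap('wrist','w20'); placed(s)
s=snap('scene','s1')
P=cloud(s); z=P[...,2]; M=(z>.104)&(z<.12)&(P[...,0]>.55)&(P[...,0]<.72)&(P[...,1]>.02)&(P[...,1]<.2); print(M.sum(),np.median(P[M],0))
w=load('w1');P=cloud(w); z=P[...,2]; M=(z>.108)&(z<.118)&(P[...,0]>.6)&(P[...,0]<.7)&(P[...,1]>.08)&(P[...,1]<.16); print(M.sum(),np.median(P[M],0))
h=[P[M][:,:2].min(0),P[M][:,:2].max(0)]; print(h)
E
```

```text
time_s: 31.93
tool_pos: [0.46, 0.0811, 0.1093]
ee_rot: [-0.039, 0.999, 0.0, -0.0]
wrist_force: [-0.2, -1.1, 0.8]
width: 0.0001
finger_force: 0.0
time_s: 32.77
tool_pos: [0.4595, 0.081, 0.2878]
ee_rot: [-0.039, 0.999, -0.0, -0.002]
wrist_force: [0.0, 0.7, -0.1]
width: -0.0002
finger_force: 0.0
0 1071 c [-0.1  0.6] [24.6 47.6] 89.9 z [29.4 35.7 37. ]
1 1096 c [-0.1  0.4] [23.9 47.7] 89.7 z [29.9 35.7 37. ]
2 1046 c [-0.2  0.4] [23.4 47.9] 89.1 z [32.3 35.8 37.1]
3 1031 c [-0.2  1.3] [21.8 47.4] 89.5 z [32.9 35.9 37.2]
4 empty
72 [0.63902012 0.12429256 0.11091976]
255 [0.63662337 0.12127459 0.11273091]
[array([0.63074948, 0.11367898]), array([0.64714672, 0.12892429])]
```

All four bars are seated within about 1.3 mm of their recess centres. Next is the handle: I'll straddle the pin with the fingers open 44 mm.

```bash

python3 -m jog '[{"dp":[-36,5,0],"rot":[0,0,0.07],"hand":44},{"dp":[-73,10,0],"rot":[0,0,0.15],"hand":44},{"dp":[-110,16,0],"rot":[0,0,0.22],"hand":44},{"dp":[-147,21,20],"rot":[0,0,0.3],"hand":44},{"dp":[-182,26,40],"rot":[0,0,0.367],"hand":44}]' 40 >/dev/null
python3 -m jog '[{"dp":[0,0,20],"rot":[0,0,0],"hand":44},{"dp":[0,0,40],"rot":[0,0,0],"hand":44},{"dp":[0,0,45],"rot":[0,0,0],"hand":44},{"dp":[0,0,45],"rot":[0,0,0],"hand":44},{"dp":[0,0,45],"rot":[0,0,0],"hand":44}]' 40
python3 - <<'E'
from h import *
goto(.639,.121,.151,73.4)
E
```

```text
time_s: 33.7
tool_pos: [0.6396, 0.1211, 0.2047]
ee_rot: [0.144, 0.99, 0.0, 0.0]
wrist_force: [0.1, 0.1, -0.3]
width: 0.0444
finger_force: 0.0
dp mm [ 0.6 -0.2 53.7]
rotz -0.0 (tool y now 73.4 j6 -1.11 )
```

```bash

python3 -m jog '[{"dp":[0,0,15],"rot":[0,0,0],"hand":44},{"dp":[0,0,30],"rot":[0,0,0],"hand":44},{"dp":[0,0,45],"rot":[0,0,0],"hand":44},{"dp":[0,0,52],"rot":[0,0,0],"hand":44},{"dp":[0,0,52],"rot":[0,0,0],"hand":44}]' 40
python3 -m jog '[{"dp":[0.35,-11.7,0],"rot":[0,0,0.06],"hand":44},{"dp":[1.4,-23.3,0],"rot":[0,0,0.12],"hand":44},{"dp":[3.1,-34.9,0],"rot":[0,0,0.18],"hand":44},{"dp":[5.6,-46.4,0],"rot":[0,0,0.24],"hand":44},{"dp":[8.7,-57.6,0],"rot":[0,0,0.3],"hand":44}]' 40
python3 -m jog '[{"dp":[0.35,-11.7,0],"rot":[0,0,0.06],"hand":44},{"dp":[1.4,-23.3,0],"rot":[0,0,0.12],"hand":44},{"dp":[3.1,-34.9,0],"rot":[0,0,0.18],"hand":44},{"dp":[5.6,-46.4,0],"rot":[0,0,0.24],"hand":44},{"dp":[8.7,-57.6,0],"rot":[0,0,0.3],"hand":44}]' 40
python3 -m jog '[{"dp":[0.35,-11.7,0],"rot":[0,0,0.06],"hand":44},{"dp":[1.4,-23.3,0],"rot":[0,0,0.12],"hand":44},{"dp":[3.1,-34.9,0],"rot":[0,0,0.18],"hand":44},{"dp":[5.6,-46.4,0],"rot":[0,0,0.24],"hand":44},{"dp":[8.7,-57.6,0],"rot":[0,0,0.3],"hand":44}]' 40
python3 - <<'E'
from h import *
p,R,o=tool(); piv=JM+.125*JU; print(np.linalg.norm(p[:2]-piv),np.degrees(np.arctan2(*(p[:2]-piv)[::-1])))
s=snap('wrist','w21')
E
```

```text
time_s: 34.12
tool_pos: [0.6391, 0.121, 0.1523]
ee_rot: [0.144, 0.99, -0.0, -0.0]
wrist_force: [-0.5, 0.1, 0.3]
width: 0.0443
finger_force: 0.0
time_s: 34.53
tool_pos: [0.6155, 0.0681, 0.1545]
ee_rot: [0.292, 0.956, 0.001, 0.002]
wrist_force: [-0.1, 0.8, -0.1]
width: 0.0443
finger_force: 0.3
time_s: 34.95
tool_pos: [0.5764, 0.0249, 0.1546]
ee_rot: [0.432, 0.902, 0.001, 0.002]
wrist_force: [1.5, 0.3, -0.7]
width: 0.0442
finger_force: 0.3
time_s: 35.37
tool_pos: [0.5262, -0.0046, 0.1545]
ee_rot: [0.562, 0.827, 0.001, 0.002]
wrist_force: [1.9, -1.0, 0.3]
width: 0.0436
finger_force: 0.3
0.19584815594837662 -67.76883032219878
```

View pics/w21.png

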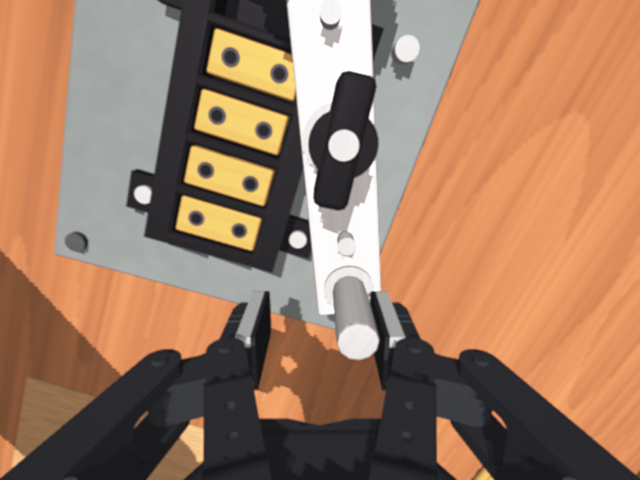

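The right finger is pushing the handle pin at (357,330), and the arm is sweeping towards the bars, which are all flush. I'm continuing.

```bash

python3 -m jog '[{"dp":[0.35,-11.7,0],"rot":[0,0,0.06],"hand":44},{"dp":[1.4,-23.3,0],"rot":[0,0,0.12],"hand":44},{"dp":[3.1,-34.9,0],"rot":[0,0,0.18],"hand":44},{"dp":[5.6,-46.4,0],"rot":[0,0,0.24],"hand":44},{"dp":[8.7,-57.6,0],"rot":[0,0,0.3],"hand":44}]' 40
python3 -m jog '[{"dp":[0.1,-5.9,0],"rot":[0,0,0.03],"hand":44},{"dp":[0.35,-11.7,0],"rot":[0,0,0.06],"hand":44},{"dp":[0.8,-17.5,0],"rot":[0,0,0.09],"hand":44},{"dp":[1.4,-23.3,0],"rot":[0,0,0.12],"hand":44},{"dp":[2.2,-29.1,0],"rot":[0,0,0.15],"hand":44}]' 40
python3 -m jog '[{"dp":[0.1,-3,0],"rot":[0,0,0.015],"hand":44},{"dp":[0.1,-5.9,0],"rot":[0,0,0.03],"hand":44},{"dp":[0.2,-9,0],"rot":[0,0,0.045],"hand":44},{"dp":[0.35,-11.7,0],"rot":[0,0,0.06],"hand":44},{"dp":[0.35,-11.7,0],"rot":[0,0,0.06],"hand":44}]' 40
python3 - <<'E'
from h import *
p,R,o=tool(); piv=JM+.125*JU; print(np.linalg.norm(p[:2]-piv),np.degrees(np.arctan2(*(p[:2]-piv)[::-1])))
s=snap('wrist','w22'); P=cloud(s); z=P[...,2]; M=(z>.106)&(z<.118)&(np.hypot(P[...,0]-p[0],P[...,1]-p[1])<.03); q=P[M]; print(M.sum(),np.median(q,0)); d=np.median(q,0)[:2]-piv; print(np.linalg.norm(d),np.degrees(np.arctan2(*d[::-1])))
E
```

```text
time_s: 35.83
tool_pos: [0.4703, -0.0178, 0.1543]
ee_rot: [0.679, 0.735, 0.002, 0.002]
wrist_force: [0.0, -0.3, -0.6]
width: 0.0441
finger_force: 0.0
time_s: 36.25
tool_pos: [0.4494, -0.0176, 0.1556]
ee_rot: [0.731, 0.682, 0.01, 0.01]
wrist_force: [31.7, 3.2, -18.2]
width: 0.0441
finger_force: 15.0
time_s: 36.67
tool_pos: [0.4476, -0.0172, 0.1583]
ee_rot: [0.751, 0.66, 0.019, 0.018]
wrist_force: [43.1, 0.0, -19.5]
width: 0.0444
finger_force: 20.4
0.19403275694450095 -91.30173938908345
2461 [ 0.46424052 -0.01389928  0.11244549]
0.19102335577256296 -86.3421645264697
```

The arm reached its stop, at -86° along the row. I'm backing off the pin and lifting.

```bash

python3 -m jog '[{"dp":[0.9,18,0],"rot":[0,0,-0.1],"hand":44},{"dp":[3.5,37,0],"rot":[0,0,-0.19],"hand":44},{"dp":[3.5,37,0],"rot":[0,0,-0.19],"hand":44},{"dp":[3.5,37,0],"rot":[0,0,-0.19],"hand":44},{"dp":[3.5,37,0],"rot":[0,0,-0.19],"hand":44}]' 40
python3 -m jog '[{"dp":[0,0,-20],"rot":[0,0,0],"hand":44},{"dp":[0,0,-50],"rot":[0,0,0],"hand":44},{"dp":[0,0,-80],"rot":[0,0,0],"hand":44},{"dp":[0,0,-100],"rot":[0,0,0],"hand":44},{"dp":[0,0,-100],"rot":[0,0,0],"hand":44}]' 40
python3 - <<'E'
from h import *
p,R,o=tool(); piv=JM+.125*JU
s=snap('wrist','w23'); P=cloud(s); z=P[...,2]; M=(z>.108)&(z<.118)&(np.hypot(P[...,0]-.464,P[...,1]+.014)<.03); q=P[M]; print(M.sum(),np.median(q,0)); d=np.median(q,0)[:2]-piv; print(np.linalg.norm(d),np.degrees(np.arctan2(*d[::-1])))
E
```

```text
time_s: 37.13
tool_pos: [0.4641, -0.0177, 0.1528]
ee_rot: [0.686, 0.728, -0.0, -0.0]
wrist_force: [-0.2, -0.3, 0.2]
width: 0.044
finger_force: 0.0
time_s: 37.55
tool_pos: [0.4657, -0.0178, 0.2568]
ee_rot: [0.685, 0.728, 0.003, 0.003]
wrist_force: [0.2, 0.1, -0.1]
width: 0.0441
finger_force: 0.0
467 [ 0.4666387  -0.0167901   0.11252534]
0.19407386066408333 -85.69003392155693
```

View pics/w23.png

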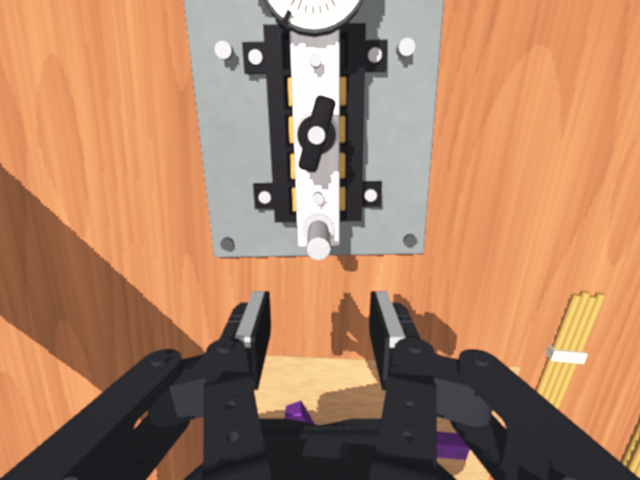

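The arm lies along the row at -85.7°, so it's seated. Now I'm looking at the dial up close.

```bash

python3 -m jog '[{"dp":[35,0,0],"rot":[0,0,0],"hand":44},{"dp":[70,0,0],"rot":[0,0,0],"hand":44},{"dp":[105,0,0],"rot":[0,0,0],"hand":44},{"dp":[135,0,0],"rot":[0,0,0],"hand":44},{"dp":[135,0,0],"rot":[0,0,0],"hand":44}]' 40 >/dev/null
python3 -m jog '[{"dp":[0,0,0],"rot":[0,0,0],"hand":44},{"dp":[0,0,0],"rot":[0,0,0],"hand":44},{"dp":[0,0,0],"rot":[0,0,0],"hand":44},{"dp":[0,0,0],"rot":[0,0,0],"hand":44},{"dp":[0,0,0],"rot":[0,0,0],"hand":44}]' 40
python3 - <<'E'
from h import *
s=snap('wrist','w24'); c=proj(s,[.4545,.145,.081]); print(c,proj(s,[.462,.052,.1]))
u,v=int(c[0]),int(c[1]); u0,v0=u-60,v-60; print(u0,v0)
cv2.imwrite('pics/w24c.png',cv2.resize(s['im'][v0:v0+120,u0:u0+120,::-1],None,fx=5,fy=5,interpolation=cv2.INTER_CUBIC))
E
```

```text
time_s: 38.43
tool_pos: [0.4566, 0.116, 0.2523]
ee_rot: [0.686, 0.728, -0.0, -0.0]
wrist_force: [-0.3, -1.0, -0.4]
width: 0.0444
finger_force: 0.0
[317.89909676 195.5786318 ] [320.81823718 328.93020463]
257 135
```

View pics/w24c.png

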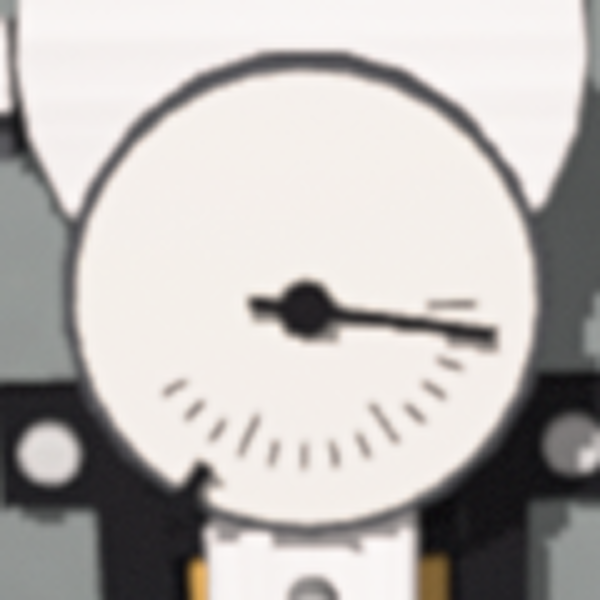

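The pointer hub is at crop (305,308), its tip at (492,336) and the mark's inner end at (203,470). I'm converting these to angles and working out the knob grip.

```bash
python3 - <<'E'
from h import *
s=load('w24'); f=lambda x,y:onplane(s,257+(x+.5)/5-.5,135+(y+.5)/5-.5,.083)
h,t,m=f(305,308),f(492,336),f(203,470)
an=lambda q:np.degrees(np.arctan2(*(q-h)[:2][::-1]))
print(h,np.linalg.norm(t-h),np.linalg.norm(m-h),an(t),an(m),'cw diff',np.radians((an(t)-an(m))%360))
w=load('w23'); P=cloud(w); z=P[...,2]; g=w['im'].max(-1)<70; d=np.hypot(P[...,0]-.462,P[...,1]-.052)
M=(z>.09)&(z<.106)&(d<.035); r=cv2.minAreaRect(P[M][:,:2].astype(np.float32)); print(M.sum(),np.round(r[0],4),np.round(r[1],4),r[2])
a,b=onplane(w,325,100,.102),onplane(w,308,168,.102); print(a,b,np.degrees(np.arctan2(*(a-b)[:2][::-1])))
piv=JM+.125*JU; k=piv-.125*JU; print('knob nominal',k); goto(*r[0],.20); print(tool()[2]['joint_pos'],np.degrees(np.arctan2(tool()[1][1,1],tool()[1][0,1])))
E
```

```text
[0.45430513 0.14498149 0.083     ] 0.025902811190367952 0.027203961840181073 -5.299379301348389 -118.490041024704 cw diff 1.9755497295836741
2042 [0.4614 0.0517] [0.0234 0.0456] 4.023373126983643
[0.46560876 0.07196097 0.102     ] [0.45757294 0.03169353 0.102     ] 78.71424096527655
knob nominal [0.4616 0.0521]
dp mm [-64.6   0.9  52.4]
[ 2.24630675e-01  1.99671130e-01  1.87185504e+00 -2.51443302e-05
  1.07016816e+00  1.65172394e-01] 3.4073999917202733
```

```bash

python3 -m jog '[{"dp":[-30,1,0],"rot":[0,0,0.1],"hand":40},{"dp":[-64.5,1.5,0],"rot":[0,0,0.2],"hand":40},{"dp":[-64.5,1.5,20],"rot":[0,0,0.27],"hand":40},{"dp":[-64.5,1.5,40],"rot":[0,0,0.27],"hand":40},{"dp":[-64.5,1.5,52],"rot":[0,0,0.27],"hand":40}]' 25 >/dev/null
python3 -m jog '[{"dp":[0,0,0],"rot":[0,0,0],"hand":40},{"dp":[0,0,15],"rot":[0,0,0],"hand":40},{"dp":[0,0,30],"rot":[0,0,0],"hand":40},{"dp":[0,0,40],"rot":[0,0,0],"hand":40},{"dp":[0,0,40],"rot":[0,0,0],"hand":40}]' 25
python3 - <<'E'
from h import *
goto(.4620,.0522,.157,-12)
E
```

```text
time_s: 39.32
tool_pos: [0.4614, 0.0524, 0.1595]
ee_rot: [0.777, 0.629, -0.001, -0.001]
wrist_force: [-0.3, 0.5, 0.5]
width: 0.0396
finger_force: 0.0
dp mm [-0.1  0.6  2.5]
rotz 0.0 (tool y now -12.0 j6 0.3 )
```

```bash

python3 -m jog '[{"dp":[0,0.5,2],"rot":[0,0,0],"hand":40},{"dp":[0,0.5,2],"rot":[0,0,0],"hand":5},{"dp":[0,0.5,2],"rot":[0,0,0],"hand":5},{"dp":[0,0.5,2],"rot":[0,0,0],"hand":5},{"dp":[0,0.5,2],"rot":[0,0,0],"hand":5}]' 25
python3 -m jog '[{"dp":[0,0,0],"rot":[0,0,0],"hand":5},{"dp":[0,0,0],"rot":[0,0,0],"hand":5},{"dp":[0,0,0],"rot":[0,0,0.1],"hand":5},{"dp":[0,0,0],"rot":[0,0,0.2],"hand":5},{"dp":[0,0,0],"rot":[0,0,0.2],"hand":5}]' 25
python3 -m jog '[{"dp":[0,0,0],"rot":[0,0,0.08],"hand":5},{"dp":[0,0,0],"rot":[0,0,0.16],"hand":5},{"dp":[0,0,0],"rot":[0,0,0.24],"hand":5},{"dp":[0,0,0],"rot":[0,0,0.32],"hand":5},{"dp":[0,0,0],"rot":[0,0,0.4],"hand":5}]' 25
python3 - <<'E'
from h import *
p,R,o=tool(); print(o['joint_pos'][5],o['wrist_force'],o['wrist_torque'])
s=snap('wrist','w25')
E
```

```text
time_s: 39.73
tool_pos: [0.4628, 0.0528, 0.1593]
ee_rot: [0.777, 0.629, 0.001, 0.0]
wrist_force: [-1.2, 2.2, 3.9]
width: 0.0124
finger_force: 29.4
time_s: 40.15
tool_pos: [0.4632, 0.0529, 0.1593]
ee_rot: [0.837, 0.547, 0.001, 0.0]
wrist_force: [-1.5, 2.3, 5.4]
width: 0.0119
finger_force: 29.5
time_s: 40.57
tool_pos: [0.4632, 0.0528, 0.1593]
ee_rot: [0.929, 0.37, 0.001, 0.0]
wrist_force: [-1.2, 2.7, 5.4]
width: 0.0126
finger_force: 29.5
0.9011679618834116 [-1.18878156  2.6661423   5.39249543] [0.30996534 0.18179609 0.08328656]
```

View pics/w25.png

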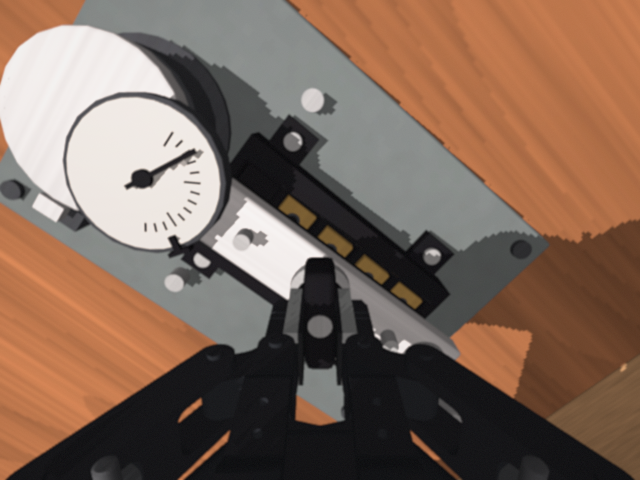

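The pointer follows the knob: hub (142,178), tip (196,151), mark (175,240). I'm turning on and adding a dial reader, checked against the hand reading.

```bash
cat >> h.py <<'E'
def dial(s,hub0=(.4543,.145)):
    g=cv2.cvtColor(np.ascontiguousarray(s['im']),cv2.COLOR_RGB2GRAY).astype(np.float32)
    def samp(x,y):
        X=np.stack([x,y,np.full_like(x,.083)],-1); q=(X@s['R'].T+s['t'])@s['K'].T; q=q/q[...,2:]
        return cv2.remap(g,q[...,0].astype(np.float32),q[...,1].astype(np.float32),cv2.INTER_LINEAR)
    xx,yy=np.meshgrid(np.arange(-.006,.006,.0003)+hub0[0],np.arange(-.006,.006,.0003)+hub0[1]); b=cv2.blur(samp(xx,yy),(17,17)); i=np.unravel_index(b.argmin(),b.shape); h=(xx[i],yy[i])
    a=np.radians(np.arange(0,360,.5)); 
    def dark(r0,r1):
        r=np.arange(r0,r1,.0005); A,Rr=np.meshgrid(a,r); d=np.clip(150-samp(h[0]+Rr*np.cos(A),h[1]+Rr*np.sin(A)),0,None).mean(0)
        k=d.argmax(); j=(np.arange(-14,15)+k)%720; w=d[j]; return (np.degrees(np.angle((w*np.exp(1j*a[j])).sum())),w.max())
    pt=dark(.009,.017); mk=dark(.026,.029)
    print('hub',np.round(h,4),'pointer',pt,'mark',mk,'cw left pointer rad',np.radians((pt[0]-mk[0]+90)%360-90))
E
python3 -m jog '[{"dp":[0,0,0],"rot":[0,0,0.08],"hand":5},{"dp":[0,0,0],"rot":[0,0,0.16],"hand":5},{"dp":[0,0,0],"rot":[0,0,0.24],"hand":5},{"dp":[0,0,0],"rot":[0,0,0.32],"hand":5},{"dp":[0,0,0],"rot":[0,0,0.4],"hand":5}]' 25 >/dev/null
python3 -m jog '[{"dp":[0,0,0],"rot":[0,0,0.08],"hand":5},{"dp":[0,0,0],"rot":[0,0,0.16],"hand":5},{"dp":[0,0,0],"rot":[0,0,0.24],"hand":5},{"dp":[0,0,0],"rot":[0,0,0.32],"hand":5},{"dp":[0,0,0],"rot":[0,0,0.4],"hand":5}]' 25 >/dev/null
python3 -m jog '[{"dp":[0,0,0],"rot":[0,0,0.08],"hand":5},{"dp":[0,0,0],"rot":[0,0,0.16],"hand":5},{"dp":[0,0,0],"rot":[0,0,0.24],"hand":5},{"dp":[0,0,0],"rot":[0,0,0.32],"hand":5},{"dp":[0,0,0],"rot":[0,0,0.4],"hand":5}]' 25 >/dev/null
python3 -m jog '[{"dp":[0,0,0],"rot":[0,0,0.08],"hand":5},{"dp":[0,0,0],"rot":[0,0,0.16],"hand":5},{"dp":[0,0,0],"rot":[0,0,0.2],"hand":5},{"dp":[0,0,0],"rot":[0,0,0.2],"hand":5},{"dp":[0,0,0],"rot":[0,0,0.2],"hand":5}]' 25
python3 - <<'E'
from h import *
s=snap('wrist','w26')
for f in ('w24','w25','w26'): dial(load(f))
p,R,o=tool(); print(o['joint_pos'][5],o['wrist_force'])
E
```

```text
time_s: 42.28
tool_pos: [0.4633, 0.0526, 0.1593]
ee_rot: [0.949, -0.314, 0.001, -0.001]
wrist_force: [-0.8, 0.7, 5.8]
width: 0.0123
finger_force: 29.5
hub [0.4543 0.1447] pointer (np.float64(-3.8468448186315145), np.float32(87.39982)) mark (np.float64(-118.48614849805247), np.float32(89.49596)) cw left pointer rad 2.0008333013995454
hub [0.4564 0.1438] pointer (np.float64(-19.76699584769441), np.float32(116.708466)) mark (np.float64(-118.7603013485201), np.float32(105.582726)) cw left pointer rad 1.7277591184220227
hub [0.4486 0.1501] pointer (np.float64(128.05542714811747), np.float32(113.019875)) mark (np.float64(167.77470943311573), np.float32(117.49163)) cw left pointer rad -0.6932322524022764
2.297507888894705 [-0.6210981   1.24208804  5.23160428]
```

```bash

python3 -m jog '[{"dp":[0,0,0],"rot":[0,0,0],"hand":40},{"dp":[0,0,0],"rot":[0,0,0],"hand":40},{"dp":[0,0,0],"rot":[0,0,0],"hand":40},{"dp":[0,0,-20],"rot":[0,0,0],"hand":40},{"dp":[0,0,-40],"rot":[0,0,0],"hand":40}]' 25 
R='' 
python3 -m jog '[{"dp":[0,0,0],"rot":[0,0,-0.12],"hand":40},{"dp":[0,0,0],"rot":[0,0,-0.24],"hand":40},{"dp":[0,0,0],"rot":[0,0,-0.36],"hand":40},{"dp":[0,0,0],"rot":[0,0,-0.48],"hand":40},{"dp":[0,0,0],"rot":[0,0,-0.6],"hand":40}]' >/dev/null
python3 -m jog '[{"dp":[0,0,0],"rot":[0,0,-0.12],"hand":40},{"dp":[0,0,0],"rot":[0,0,-0.24],"hand":40},{"dp":[0,0,0],"rot":[0,0,-0.36],"hand":40},{"dp":[0,0,0],"rot":[0,0,-0.48],"hand":40},{"dp":[0,0,0],"rot":[0,0,-0.6],"hand":40}]' >/dev/null
python3 -m jog '[{"dp":[0,0,0],"rot":[0,0,-0.12],"hand":40},{"dp":[0,0,0],"rot":[0,0,-0.24],"hand":40},{"dp":[0,0,0],"rot":[0,0,-0.36],"hand":40},{"dp":[0,0,0],"rot":[0,0,-0.48],"hand":40},{"dp":[0,0,0],"rot":[0,0,-0.6],"hand":40}]' >/dev/null
python3 -m jog '[{"dp":[0,0,0],"rot":[0,0,-0.12],"hand":40},{"dp":[0,0,0],"rot":[0,0,-0.24],"hand":40},{"dp":[0,0,0],"rot":[0,0,-0.36],"hand":40},{"dp":[0,0,0],"rot":[0,0,-0.36],"hand":40},{"dp":[0,0,0],"rot":[0,0,-0.36],"hand":40}]' 
python3 - <<'E'
from h import *
s=snap('wrist','w27'); dial(s); print(proj(s,[.4543,.145,.083]))
p,R,o=tool(); print(o['joint_pos'][5],np.degrees(np.arctan2(R[1,1],R[0,1])))
E
```

```text
time_s: 42.75
tool_pos: [0.4618, 0.0524, 0.1977]
ee_rot: [0.95, -0.314, -0.002, 0.001]
wrist_force: [1.3, 0.1, 0.1]
width: 0.0401
finger_force: 0.0
time_s: 44.42
tool_pos: [0.4625, 0.0525, 0.1982]
ee_rot: [0.725, 0.688, -0.0, -0.0]
wrist_force: [0.5, 0.5, 0.2]
width: 0.0402
finger_force: 0.0
hub [0.4552 0.1444] pointer (np.float64(-60.6023607032426), np.float32(111.72277)) mark (np.float64(-117.57205632829401), np.float32(91.57338)) cw left pointer rad 0.9943087625161559
[290.8021736   91.64830633]
0.14016319365815644 -2.9661405307205317
```

```bash

python3 -m jog '[{"dp":[0,0,0],"rot":[0,0,-0.12],"hand":40},{"dp":[0,0,0],"rot":[0,0,-0.24],"hand":40},{"dp":[0,0,0],"rot":[0,0,-0.36],"hand":40},{"dp":[0,0,0],"rot":[0,0,-0.48],"hand":40},{"dp":[0,0,0],"rot":[0,0,-0.6],"hand":40}]' >/dev/null
python3 -m jog '[{"dp":[0,0,0],"rot":[0,0,-0.12],"hand":40},{"dp":[0,0,0],"rot":[0,0,-0.24],"hand":40},{"dp":[0,0,0],"rot":[0,0,-0.36],"hand":40},{"dp":[0,0,0],"rot":[0,0,-0.38],"hand":40},{"dp":[0,0,0],"rot":[0,0,-0.38],"hand":40}]' >/dev/null
python3 -m jog '[{"dp":[0,0,10],"rot":[0,0,0],"hand":40},{"dp":[0,0,20],"rot":[0,0,0],"hand":40},{"dp":[0,0,30],"rot":[0,0,0],"hand":40},{"dp":[0,0,40],"rot":[0,0,0],"hand":40},{"dp":[0,0,40],"rot":[0,0,0],"hand":40}]' 25
python3 - <<'E'
from h import *
goto(.4625,.0525,.159,53.4)
E
```

```text
time_s: 45.72
tool_pos: [0.4615, 0.0525, 0.1568]
ee_rot: [0.316, 0.949, -0.001, -0.002]
wrist_force: [0.6, -0.3, -0.3]
width: 0.0402
finger_force: 0.0
dp mm [-0.8  0.6 -2.2]
rotz -0.004 (tool y now 53.2 j6 -0.84 )
```

```bash

python3 -m jog '[{"dp":[0,0,0],"rot":[0,0,0],"hand":5},{"dp":[0,0,0],"rot":[0,0,0],"hand":5},{"dp":[0,0,0],"rot":[0,0,0],"hand":5},{"dp":[0,0,0],"rot":[0,0,0],"hand":5},{"dp":[0,0,0],"rot":[0,0,0],"hand":5}]' 25
python3 -m jog '[{"dp":[0,0,0],"rot":[0,0,0.08],"hand":5},{"dp":[0,0,0],"rot":[0,0,0.16],"hand":5},{"dp":[0,0,0],"rot":[0,0,0.24],"hand":5},{"dp":[0,0,0],"rot":[0,0,0.32],"hand":5},{"dp":[0,0,0],"rot":[0,0,0.4],"hand":5}]' 25 >/dev/null
python3 -m jog '[{"dp":[0,0,0],"rot":[0,0,0.08],"hand":5},{"dp":[0,0,0],"rot":[0,0,0.16],"hand":5},{"dp":[0,0,0],"rot":[0,0,0.24],"hand":5},{"dp":[0,0,0],"rot":[0,0,0.32],"hand":5},{"dp":[0,0,0],"rot":[0,0,0.4],"hand":5}]' 25 >/dev/null
python3 -m jog '[{"dp":[0,0,0],"rot":[0,0,0.08],"hand":5},{"dp":[0,0,0],"rot":[0,0,0.16],"hand":5},{"dp":[0,0,0],"rot":[0,0,0.24],"hand":5},{"dp":[0,0,0],"rot":[0,0,0.32],"hand":5},{"dp":[0,0,0],"rot":[0,0,0.4],"hand":5}]' 25 >/dev/null
python3 -m jog '[{"dp":[0,0,0],"rot":[0,0,0.08],"hand":5},{"dp":[0,0,0],"rot":[0,0,0.16],"hand":5},{"dp":[0,0,0],"rot":[0,0,0.24],"hand":5},{"dp":[0,0,0],"rot":[0,0,0.32],"hand":5},{"dp":[0,0,0],"rot":[0,0,0.4],"hand":5}]' 25 >/dev/null
python3 -m jog '[{"dp":[0,0,0],"rot":[0,0,0.05],"hand":5},{"dp":[0,0,0],"rot":[0,0,0.1],"hand":5},{"dp":[0,0,0],"rot":[0,0,0.1],"hand":5},{"dp":[0,0,0],"rot":[0,0,0.1],"hand":5},{"dp":[0,0,0],"rot":[0,0,0.1],"hand":5}]' 25
python3 - <<'E'
from h import *
s=snap('wrist','w28'); dial(s); print(proj(s,[.4543,.145,.083]))
E
```

```text
time_s: 46.13
tool_pos: [0.4626, 0.0527, 0.159]
ee_rot: [0.315, 0.949, 0.0, 0.0]
wrist_force: [-2.1, 1.0, 3.6]
width: 0.0121
finger_force: 29.9
time_s: 48.22
tool_pos: [0.4626, 0.0527, 0.159]
ee_rot: [0.921, 0.391, 0.0, -0.0]
wrist_force: [-1.9, 2.1, 5.1]
width: 0.0124
finger_force: 30.2
hub [0.4561 0.1435] pointer (np.float64(-114.31299440430034), np.float32(118.86346)) mark (np.float64(-119.47362393086314), np.float32(113.56738)) cw left pointer rad 0.09006997671415704
[144.46619761 170.34238727]
```

```bash

python3 -m jog '[{"dp":[0,0,0],"rot":[0,0,0.05],"hand":5},{"dp":[0,0,0],"rot":[0,0,0.1],"hand":5},{"dp":[0,0,0],"rot":[0,0,0.15],"hand":5},{"dp":[0,0,0],"rot":[0,0,0.2],"hand":5},{"dp":[0,0,0],"rot":[0,0,0.2],"hand":5}]' 25
python3 -m jog '[{"dp":[0,0,0],"rot":[0,0,0],"hand":5},{"dp":[0,0,0],"rot":[0,0,0],"hand":40},{"dp":[0,0,0],"rot":[0,0,0],"hand":40},{"dp":[0,0,0],"rot":[0,0,0],"hand":40},{"dp":[0,0,-15],"rot":[0,0,0],"hand":40}]' 25 >/dev/null
python3 -m jog '[{"dp":[0,0,-30],"rot":[0,0,-0.12],"hand":40},{"dp":[0,0,-50],"rot":[0,0,-0.24],"hand":40},{"dp":[0,0,-65],"rot":[0,0,-0.36],"hand":40},{"dp":[0,0,-80],"rot":[0,0,-0.48],"hand":40},{"dp":[0,0,-80],"rot":[0,0,-0.6],"hand":40}]' 25 >/dev/null
python3 - <<'E'
from h import *
goto(.4566,.116,.2523,3.4)
E
```

```text
time_s: 48.68
tool_pos: [0.4626, 0.0527, 0.159]
ee_rot: [0.955, 0.296, 0.0, -0.0]
wrist_force: [-2.6, 1.2, 5.8]
width: 0.0121
finger_force: 30.2
dp mm [ 56.7 -29.5   3.9]
rotz -0.422 (tool y now -20.8 j6 0.45 )
```

```bash

python3 -m jog '[{"dp":[20,-10,0],"rot":[0,0,-0.12],"hand":40},{"dp":[40,-20,0],"rot":[0,0,-0.24],"hand":40},{"dp":[56,-29,0],"rot":[0,0,-0.36],"hand":40},{"dp":[56,-29,0],"rot":[0,0,-0.41],"hand":40},{"dp":[56,-29,0],"rot":[0,0,-0.41],"hand":40}]' 25 >/dev/null
python3 -m jog '[{"dp":[0,0,0],"rot":[0,0,0],"hand":40},{"dp":[0,0,0],"rot":[0,0,0],"hand":40},{"dp":[0,0,0],"rot":[0,0,0],"hand":40},{"dp":[0,0,0],"rot":[0,0,0],"hand":40},{"dp":[0,0,0],"rot":[0,0,0],"hand":40}]' 25
python3 - <<'E'
from h import *
s=snap('wrist','w29'); dial(s); c=proj(s,[.4545,.145,.081])
u,v=int(c[0]),int(c[1]); u0,v0=u-60,v-60; print(u0,v0)
cv2.imwrite('pics/w29c.png',cv2.resize(s['im'][v0:v0+120,u0:u0+120,::-1],None,fx=5,fy=5,interpolation=cv2.INTER_CUBIC))
P=cloud(s); z=P[...,2]; piv=JM+.125*JU; M=(z>.108)&(z<.118)&(np.hypot(P[...,0]-.464,P[...,1]+.014)<.03); print(M.sum())
E
```

```text
time_s: 50.35
tool_pos: [0.4558, 0.1149, 0.2534]
ee_rot: [0.693, 0.721, 0.0, 0.0]
wrist_force: [-0.2, -0.7, -0.1]
width: 0.0404
finger_force: 0.0
hub [0.4549 0.145 ] pointer (np.float64(-113.53331396750558), np.float32(94.30664)) mark (np.float64(-117.64267936185281), np.float32(93.81529)) cw left pointer rad 0.07172195629887444
258 133
318
```

View pics/w29c.png

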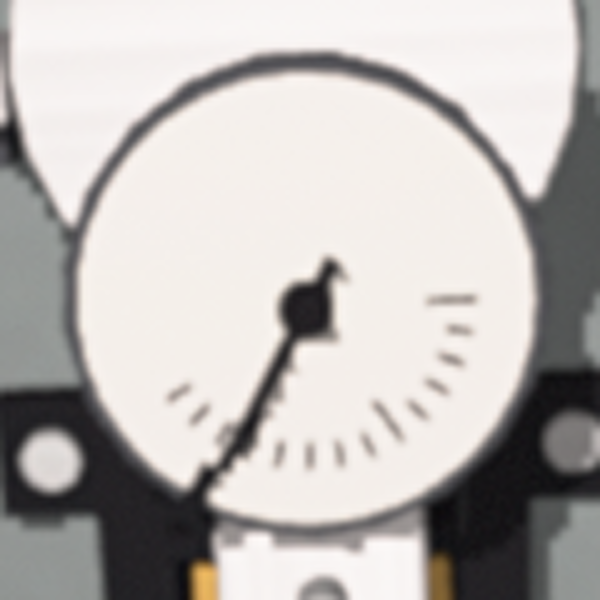

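The pointer is about 4° (roughly 1.8 mm) short of the mark. It's inside tolerance but marginal, so I'll regrip the knob and add about 0.11 rad.

```bash

python3 -m jog '[{"dp":[-20,2,0],"rot":[0,0,0.12],"hand":40},{"dp":[-40,4,0],"rot":[0,0,0.24],"hand":40},{"dp":[-62,4,0],"rot":[0,0,0.36],"hand":40},{"dp":[-62,4,0],"rot":[0,0,0.48],"hand":40},{"dp":[-62,4,0],"rot":[0,0,0.6],"hand":40}]' 25 >/dev/null
python3 -m jog '[{"dp":[0,0,0],"rot":[0,0,0.12],"hand":40},{"dp":[0,0,0],"rot":[0,0,0.24],"hand":40},{"dp":[0,0,0],"rot":[0,0,0.36],"hand":40},{"dp":[0,0,0],"rot":[0,0,0.4],"hand":40},{"dp":[0,0,30],"rot":[0,0,0.4],"hand":40}]' 25 >/dev/null
python3 -m jog '[{"dp":[0,0,0],"rot":[0,0,0],"hand":40},{"dp":[0,0,0],"rot":[0,0,0],"hand":40},{"dp":[0,0,0],"rot":[0,0,0],"hand":40},{"dp":[0,0,0],"rot":[0,0,0],"hand":40},{"dp":[0,0,0],"rot":[0,0,0],"hand":40}]' 25 >/dev/null
python3 - <<'E'
from h import *
goto(.4626,.0527,.158,-55.6)
E
```

```text
dp mm [-0.7  0.5 66.4]
rotz 0.011 (tool y now -54.9 j6 1.05 )
```

```bash

python3 -m jog '[{"dp":[-0.7,0.5,20],"rot":[0,0,0.011],"hand":40},{"dp":[-0.7,0.5,40],"rot":[0,0,0.011],"hand":40},{"dp":[-0.7,0.5,55],"rot":[0,0,0.011],"hand":40},{"dp":[-0.7,0.5,66],"rot":[0,0,0.011],"hand":40},{"dp":[-0.7,0.5,66],"rot":[0,0,0.011],"hand":40}]' 25
python3 -m jog '[{"dp":[0,0,0],"rot":[0,0,0],"hand":5},{"dp":[0,0,0],"rot":[0,0,0],"hand":5},{"dp":[0,0,0],"rot":[0,0,0],"hand":5},{"dp":[0,0,0],"rot":[0,0,0],"hand":5},{"dp":[0,0,0],"rot":[0,0,0],"hand":5}]' 25
python3 -m jog '[{"dp":[0,0,0],"rot":[0,0,0.04],"hand":5},{"dp":[0,0,0],"rot":[0,0,0.08],"hand":5},{"dp":[0,0,0],"rot":[0,0,0.11],"hand":5},{"dp":[0,0,0],"rot":[0,0,0.11],"hand":5},{"dp":[0,0,0],"rot":[0,0,0.11],"hand":5}]' 25
python3 -m jog '[{"dp":[0,0,0],"rot":[0,0,0],"hand":5},{"dp":[0,0,0],"rot":[0,0,0],"hand":40},{"dp":[0,0,0],"rot":[0,0,0],"hand":40},{"dp":[0,0,0],"rot":[0,0,0],"hand":40},{"dp":[0,0,-15],"rot":[0,0,0],"hand":40}]' 25 >/dev/null
python3 -m jog '[{"dp":[0,0,-30],"rot":[0,0,-0.12],"hand":40},{"dp":[0,0,-50],"rot":[0,0,-0.24],"hand":40},{"dp":[0,0,-65],"rot":[0,0,-0.36],"hand":40},{"dp":[0,0,-80],"rot":[0,0,-0.48],"hand":40},{"dp":[0,0,-80],"rot":[0,0,-0.6],"hand":40}]' 25 >/dev/null
python3 -m jog '[{"dp":[20,-10,0],"rot":[0,0,-0.12],"hand":40},{"dp":[40,-20,0],"rot":[0,0,-0.24],"hand":40},{"dp":[56,-29,0],"rot":[0,0,-0.36],"hand":40},{"dp":[56,-29,0],"rot":[0,0,-0.48],"hand":40},{"dp":[56,-29,0],"rot":[0,0,-0.53],"hand":40}]' 25 >/dev/null
python3 -m jog '[{"dp":[0,0,0],"rot":[0,0,0],"hand":40},{"dp":[0,0,0],"rot":[0,0,0],"hand":40},{"dp":[0,0,0],"rot":[0,0,0],"hand":40},{"dp":[0,0,0],"rot":[0,0,0],"hand":40},{"dp":[0,0,0],"rot":[0,0,0],"hand":40}]' 25
python3 - <<'E'
from h import *
s=snap('wrist','w30'); dial(s)
P=cloud(s); z=P[...,2]; piv=JM+.125*JU; M=(z>.106)&(z<.118)&(np.hypot(P[...,0]-.464,P[...,1]+.014)<.03); d=np.median(P[M],0)[:2]-piv; print(M.sum(),np.linalg.norm(d),np.degrees(np.arctan2(*d[::-1])))
for n in ('scene','side'):
    t=snap(n,n+'9'); P=cloud(t); z=P[...,2]; M=(z>.108)&(z<.118)&(np.hypot(P[...,0]-.464,P[...,1]+.014)<.04); d=np.median(P[M],0)[:2]-piv; print(n,M.sum(),np.linalg.norm(d),np.degrees(np.arctan2(*d[::-1]))); placed(t)
E
```

```text
time_s: 52.07
tool_pos: [0.461, 0.0526, 0.1561]
ee_rot: [0.955, 0.296, -0.002, -0.0]
wrist_force: [-0.9, -0.1, -0.1]
width: 0.0404
finger_force: 0.0
time_s: 52.48
tool_pos: [0.4626, 0.0528, 0.1585]
ee_rot: [0.955, 0.296, 0.001, 0.0]
wrist_force: [-0.1, 0.8, 5.5]
width: 0.0121
finger_force: 30.0
time_s: 52.9
tool_pos: [0.4627, 0.0528, 0.1585]
ee_rot: [0.97, 0.243, 0.001, 0.0]
wrist_force: [-0.1, 0.6, 5.2]
width: 0.0124
finger_force: 30.1
time_s: 54.57
tool_pos: [0.4621, 0.1155, 0.2524]
ee_rot: [0.69, 0.724, 0.0, -0.0]
wrist_force: [0.7, 0.2, -0.2]
width: 0.0399
finger_force: 0.0
hub [0.4549 0.1447] pointer (np.float64(-117.77613556341736), np.float32(89.43394)) mark (np.float64(-117.89603635229156), np.float32(112.869)) cw left pointer rad 0.002092663541593454
365 0.191868474821026 -84.83021742392887
scene 35 0.19566753644896595 -84.15523405388232
0 empty
1 empty
2 empty
3 empty
4 empty
side 58 0.19608835673447714 -85.27594342397627
0 empty
1 empty
2 empty
3 empty
4 empty
```

The reader puts the pointer on the mark (0.002 rad left). The arm is at its stop and the robot is clear, so I'm handing in.

```bash
python3 -c "
from bench import env
print(env.finish_job())"
```

```text
the job is handed in; nothing more can be done
None
```

I handed the job in at about 55 s of the 210 s allowed: all four brass bars are flush in recesses 0–3, the clamp arm is against its end stop over the row, and the pointer is on the set mark, about 0.002 rad off by my last reading; no verdict was returned.

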